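Find a setting block's gap with a stepped leaf gauge

ROBOT

A 6-joint arm with a two-finger parallel gripper is mounted at the origin on a cart in front of the work surface, level with it; the furniture and walls round the work are solid. World frame = base frame: x ahead of the robot, y to its left, z up, the work surface at z = 0. Lengths are in m, angles in rad, forces in N, time in s.
With the tool pointing down it reaches from about 0.3 to 0.875 m from the base axis. Payload 6.4 kg.
Tool frame: the origin (TCP) lies at the very end of the fingers, on their centre line; the grasp point (between the pads) lies 19 mm behind it; z points along the fingers, y is the direction in which the jaws open and shut (so a half turn about z gives the same grasp; the last joint's range is limited). The gripper opens to 88 mm and grips with 3 to 60 N. Pads are 18 mm wide; open, the fingers measure 123 mm over their backs; the gripper's body (75 mm by 187 mm) begins 45 mm behind the grasp point.
Start: joints at [-0.206, 0.181, 1.607, -0, 1.354, -0.206], TCP at [0.575, 0, 0.239] pointing down, gripper open.
Joint ranges: [-2.99, 2.99], [-0.89, 2.07], [0.3, 2.58], [-1.14, 4.28], [0, 2.63], [-3.12, 3.12]. Speed limits (rad/s): [2.57, 2.57, 3.01, 3.14, 3.14, 3.14].

INTERFACE

Orientations are given as a 3x3 rotation matrix whose columns are the frame's x, y, z axes.
In Python, from plant import manip, optics gives the robot as it stands.
- The arm moves only by the tool play_rows, never from a script. Its argument "increments" is a list of rows, each a list of 3 entries, a list of its own where there are three numbers: the shift along the tool's x, y, z in units of 40 mm (1.0 is 40 mm), then the turn about the tool's z in rad, then the closure, from 0 (fully open) to 1 (shut). A call has 1 to 12 rows; each row shifts and turns the commanded pose from where the row before left it, along the tool's axes as they then stand; what a row does not reach is not made up. A row lasts 1/8 s, in which the tool goes at most 62.5 mm and 10.7 degrees, less where a joint would pass 70% of its speed; a pose out of reach is approached as far as the arm can. A call is refused whole if a number of a shift passes 1 or a number of a turn 0.188, either way. A call with a gripper value outside its range is refused whole. The fingers move at their own pace and stop on an object; the grip force is fixed at half the most. Time passes only in rows, so rows that do not move let the fingers close. It gives the time, the measured TCP pose, the force and the opening at its end, in the units of the state.
- manip.observe(): the state, without advancing time (a new reading comes with each control period).
- optics.grab_frame(name): name is "scene" or "side" or "wrist"; returns (picture, depth): 400x640x3 uint8, blue, green, red; 400x640 float32, m along the optical axis (not along the pixel's ray), 0 where there is no reading.
- optics.get_calibration(name): a dict with "K" (3x3 intrinsics, pixels), "k1" (the pictures are not rectified: a ray, as slopes to the right and down, at radius r is drawn at 1 + k1 r^2 times it, then the intrinsics apply), "R" (3x3) and "t" (3): a world point X has camera coordinates R X + t; the wrist camera has in their place "mount" (4x4, takes a point from camera to tool coordinates, whose origin is the TCP and whose axes are the flange's). Camera axes: x right, y down, z forward; pixel columns grow to the right and rows downward; lengths in m; the calibration is good to about 2 mm. A picture is of the moment at which its call begins: read the wrist's pose just before it. get_calibration takes no time and is no camera call.
- manip.finish_job(): hands the job in, once; it reports no verdict.
The state is a dict: "time": time; "qpos": joint angles; "qd": joint speeds; "joint_efforts": joint torques, N m; "eef_pos": TCP position; "ee_rot": TCP orientation; "contact_force": force on the tool from outside, world axes, zero at the start; "moment": the same for the moment, N m; "finger_gap": opening from 0.0 (shut) to 1.0 (fully open).
Only numpy, scipy, OpenCV 4.12 (cv2) and the standard library are available. Lean on these libraries where they do the work, as an engineer would, in place of code of your own. Each camera call takes 0.05 s, during which the arm holds its last target.

TASK

Find the gap of the setting block with the stepped leaf gauge: starting with the thinnest leaf and going up in order, slide each leaf down the block's channel along the fence until one binds on the sliding jaw, without ever pressing the gauge against the block with more than about 20 N. Then leave the gauge standing in the block by itself, fully home on the thickest leaf that goes in, with the cups and tools around left where they are.

Things in the scene. Friction and masses are not known exactly. Their poses are not given: they have to be found in the camera images.
- gauge: Stepped leaf gauge, about 0.12 kg: dark steel bar 132 mm long (y), 12 mm wide (x), 10 mm high, black upright handle on its middle, four steel leaves hanging below; yellow band at the thin end (-y), red at the thick end. Origin: middle of the bar's underside; z up, y along the bar. Leaves lie at y = -45, -15, +15, +45 mm. It starts hanging by its bar ends in the stand.
- gauge_handle (a point): Middle of the gauge's handle, 32 mm above the bar's underside. The handle is 14 mm thick (gauge x: grip it across this), 44 mm wide (y) and reaches from 10 to 52 mm above the bar's underside.
- tip1 (a point): Middle of the lower end of the 4 mm leaf (at y = -45 mm on the gauge), 46 mm below the bar's underside. Each leaf is a flat square-ended plate 14 mm wide (gauge y); the 4 mm are its thickness (gauge x), centred on the bar.
- tip2 (a point): The same for the 6 mm leaf, at y = -15 mm.
- tip3 (a point): The same for the 8 mm leaf, at y = +15 mm.
- tip4 (a point): The same for the 10 mm leaf, at y = +45 mm.
- block: Setting block, fixed to the worktop: dark base 108 x 44 x 10 mm with a grey U-shaped upright 60 mm high: a fence whose face looks to the block's -x at x = 0, and two cheeks 5 mm thick running 14 mm from it to -x. The channel between the cheeks is 18 mm wide (y = -9 to +9 mm). Origin: worktop level, on the fence face's line, middle of the channel; z up.
- channel_mouth (a point): Top edge of the fence face, middle of the channel, 60 mm up. Facing the fence from -x stands an aluminium sliding jaw (brass knob behind it), 15 mm wide between the cheeks, flat square-edged top 48 mm up, 25 mm long in x. It is locked; the gap from jaw to fence is between 4.5 and 9.5 mm, differs each time and is not reported.
- home_point (a point): On the fence face, middle of the channel, 14 mm up: height of a leaf's tip when fully home, the bar then resting on fence and cheeks. A leaf too thick stops on the jaw's top, tip about 48 mm up, or sticks a little lower. A released gauge leans up to about 6 degrees in the channel and stays. Other leaves hang outside the cheeks, clear of the base.
- stand: Fixed wooden stand 50 x 140 mm that carries the bar's ends on two posts, 58 mm high, with 5 mm lips before and behind the bar. Origin: underside, middle; y along the gauge as it hangs.
- cup_28: Bystander: steel cup, 64 mm across, 47 mm high, origin at its underside.
- cup_29: Bystander: another such cup.
- cup_30: Bystander: another such cup.
- tape_roll: Bystander: roll of masking tape, 67 mm across, 24 mm high.
- v_block: Bystander: steel V block 62 x 57 x 35 mm.
- caliper: Bystander: steel caliper lying flat, 212 mm long, 13 mm high.

How it is judged:
On the way, in this order (a step that is already met when the one before it is completed fails the run):
1. the thinnest leaf has been fully home in the gap (y of tip1 in the frame of block between -0.006 and 0.006 m and x of tip1 in the frame of block between -0.013 and 0.003 m and z of tip1 in the frame of block below 0.018 m), for 0.1 s.
2. the 6 mm leaf has been tried: fully home, or bound on the jaw (((y of tip2 in the frame of block between -0.006 and 0.006 m and x of tip2 in the frame of block between -0.013 and 0.003 m and z of tip2 in the frame of block below 0.018 m) or (y of tip2 in the frame of block between -0.006 and 0.006 m and x of tip2 in the frame of block between -0.013 and 0.003 m and z of tip2 in the frame of block between 0.02 and 0.056 m and contact force between gauge and jaw_c0 above 1.5 N and x of jaw_c0 in the frame of block above -0.0191 m))), for 0.04 s.
3. the first leaf too thick for the gap has been felt to bind on the jaw (if that was the 6 mm leaf: the thinnest leaf is home again) (((y of tip3 in the frame of block between -0.006 and 0.006 m and x of tip3 in the frame of block between -0.013 and 0.003 m and z of tip3 in the frame of block between 0.02 and 0.056 m and contact force between gauge and jaw_c0 above 1.5 N and x of jaw_c0 in the frame of block between -0.0211 and -0.0177 m) or (y of tip4 in the frame of block between -0.006 and 0.006 m and x of tip4 in the frame of block between -0.013 and 0.003 m and z of tip4 in the frame of block between 0.02 and 0.056 m and contact force between gauge and jaw_c0 above 1.5 N and x of jaw_c0 in the frame of block between -0.0231 and -0.0197 m) or ((y of tip1 in the frame of block between -0.006 and 0.006 m and x of tip1 in the frame of block between -0.013 and 0.003 m and z of tip1 in the frame of block below 0.018 m) and x of jaw_c0 in the frame of block above -0.0191 m))), for 0.04 s.
At the end, for the whole second after the job is handed in: The gauge stands in the block, released and at rest (slower than 0.02 m/s and 0.2 rad/s, within 0.2 rad of upright), with the tip of the thickest leaf that goes in less than 18 mm above the worktop in the channel. Where the next leaf has less than 0.6 mm of play either of the two counts (linear speed of gauge below 0.02 m/s and angular speed of gauge below 0.2 rad/s and angle between gauge's own z axis and vertical below 0.2 rad and (((y of tip1 in the frame of block between -0.006 and 0.006 m and x of tip1 in the frame of block between -0.013 and 0.003 m and z of tip1 in the frame of block below 0.018 m) and x of jaw_c0 in the frame of block above -0.0191 m) or ((y of tip2 in the frame of block between -0.006 and 0.006 m and x of tip2 in the frame of block between -0.013 and 0.003 m and z of tip2 in the frame of block below 0.018 m) and x of jaw_c0 in the frame of block above -0.0211 m) or ((y of tip3 in the frame of block between -0.006 and 0.006 m and x of tip3 in the frame of block between -0.013 and 0.003 m and z of tip3 in the frame of block below 0.018 m) and x of jaw_c0 in the frame of block above -0.0231 m))); the robot touches nothing.
It fails at once if the gauge is pressed against the block with more than 25 N (contact force between gauge and block above 25 N).
It fails at once if a leaf is tried on the jaw although the leaf before it is already too thick by 0.8 mm or more (order skipped) ((y of tip3 in the frame of block between -0.006 and 0.006 m and x of tip3 in the frame of block between -0.013 and 0.003 m and z of tip3 in the frame of block between 0.02 and 0.056 m and contact force between gauge and jaw_c0 above 1.5 N and x of jaw_c0 in the frame of block above -0.0177 m) or (y of tip4 in the frame of block between -0.006 and 0.006 m and x of tip4 in the frame of block between -0.013 and 0.003 m and z of tip4 in the frame of block between 0.02 and 0.056 m and contact force between gauge and jaw_c0 above 1.5 N and x of jaw_c0 in the frame of block above -0.0197 m)).
It fails at once if a cup or tool nearby is moved by more than 20 mm (distance of any of cup_28, cup_29, cup_30, tape_roll, v_block, caliper from where it was at the start of the episode above 0.02 m).
It also fails if it takes over 67 s, if anything falls off the work surface, if the arm or the gripper's body presses on something with over 40 N, if the wrist force passes 120 N, or if a joint passes its speed limit or range.

## Working session

There is one attempt and no reset: what is moved stays moved. The work goes in short steps, Python scripts to look and compute and a tool call to move; the robot and the scene stay as the last step left them, time stands still between calls to the robot, and variables do not carry over. Pictures are saved under pics/ and viewed, and the job is handed in when it is done.

Besides the shell and the picture viewer there is one more tool, called after "Emit:" as name(argument=value, ...), one argument or row to a line, values as JSON. play_rows: Moves the arm, as the interface text tells. Its arguments: {"type":"object","properties":{"increments":{"type":"array"}},"required":["increments"]}

```bash
ls; mkdir -p pics
python3 - <<'E'
from plant import manip, optics
import cv2,numpy as np
s=manip.observe();print(s)
for n in("scene","side","wrist"):
    c=optics.get_calibration(n);print(n,c)
for n in("scene","side","wrist"):
    p,d=optics.grab_frame(n);cv2.imwrite(f"pics/{n}0.png",p);np.save(f"pics/{n}0.npy",d)
E
```

```text
pics
{'time': 0.0, 'qpos': array([-2.06320602e-01,  1.81506312e-01,  1.60794073e+00, -1.58396688e-05,
        1.35376691e+00, -2.06252669e-01]), 'qd': array([-0.00180467, -0.00218023,  0.00082566, -0.00028394, -0.00034087,
       -0.001271  ]), 'joint_efforts': array([-5.85923790e-04, -4.33866942e+01, -3.41848969e+01,  7.00952648e-02,
        3.87157314e-02, -1.54040990e-04]), 'eef_pos': array([5.74505198e-01, 1.04298359e-04, 2.37862159e-01]), 'ee_rot': array([[ 6.47620700e-05,  9.99998734e-01, -1.59008389e-03],
       [ 9.99999948e-01, -6.42580921e-05,  3.16999534e-04],
       [ 3.16896956e-04, -1.59010434e-03, -9.99998686e-01]]), 'contact_force': array([ 0.03439654, -0.90494221, -0.60538069]), 'moment': array([-0.06757549, -0.02291527,  0.02227651]), 'finger_gap': 0.9984176943230422}
scene {'K': array([[456.97359736,   0.        , 309.98194165],
       [  0.        , 456.97359736, 196.31158008],
       [  0.        ,   0.        ,   1.        ]]), 'k1': 0.02091312260568865, 'R': array([[-0.81565876, -0.57846151,  0.00911368],
       [-0.37806647,  0.52103571, -0.76523691],
       [
[... 333 characters left out ...]
419],
       [-0.29290615,  0.38564159, -0.87492088],
       [ 0.49393421, -0.72246952, -0.4838045 ]]), 't': array([0.60635605, 0.12572027, 1.11697924])}
wrist {'K': array([[275.46717106,   0.        , 322.1529169 ],
       [  0.        , 275.46717106, 198.74713381],
       [  0.        ,   0.        ,   1.        ]]), 'k1': -0.003797675172162025, 'mount': array([[ 1.58358171e-04, -9.46862204e-01, -3.21639458e-01,
         8.41689837e-02],
       [ 9.99999561e-01, -1.47208980e-04,  9.25709559e-04,
         8.60907056e-04],
       [-9.23867610e-04, -3.21639463e-01,  9.46861765e-01,
        -1.45435445e-01],
       [ 0.00000000e+00,  0.00000000e+00,  0.00000000e+00,
         1.00000000e+00]])}
```

View pics/scene0.png

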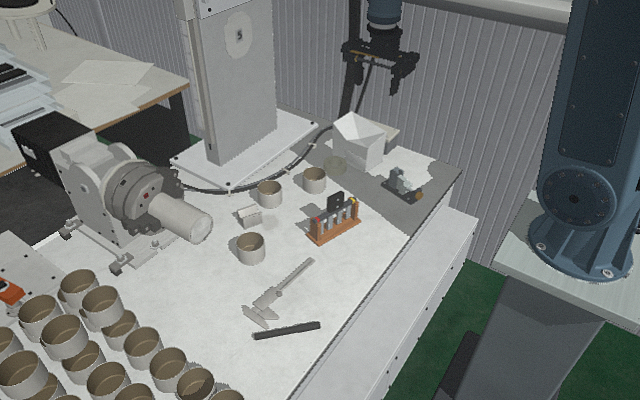

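View pics/side0.png

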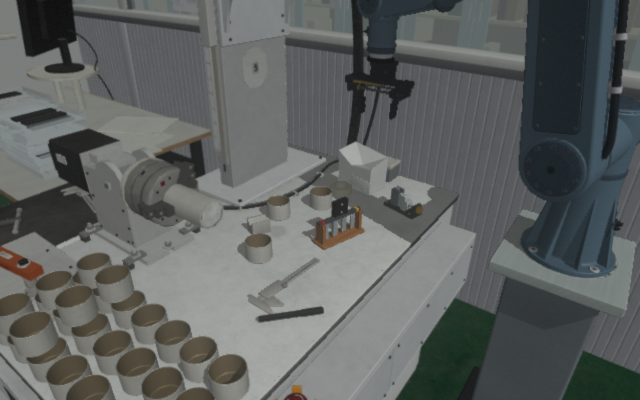

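View pics/wrist0.png

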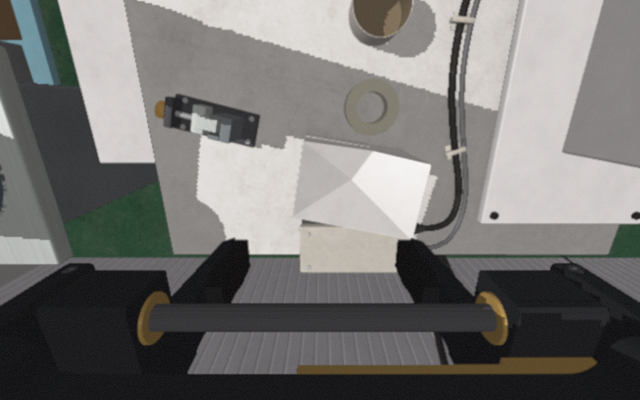

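```bash
cat > h.py <<'E'
from plant import manip, optics
import cv2,numpy as np
def cal(n,s=None):
    c=optics.get_calibration(n)
    K=c["K"];k1=c["k1"]
    if n=="wrist":
        T=np.eye(4);T[:3,:3]=s["ee_rot"];T[:3,3]=s["eef_pos"]
        M=T@c["mount"]
        Rcw=M[:3,:3];C=M[:3,3]
    else:
        Rcw=c["R"].T;C=-Rcw@c["t"]
    return K,k1,Rcw,C
def slopes(K,k1,uv):
    D=np.array([k1,0,0,0,0.]);
    return cv2.undistortPoints(np.asarray(uv,float).reshape(-1,1,2),K,D).reshape(-1,2)
def onz(cl,uv,z):
    K,k1,R,C=cl
    m=slopes(K,k1,uv);d=np.c_[m,np.ones(len(m))]@R.T
    return C+d*((z-C[2])/d[:,2])[:,None]
def bydepth(cl,uv,dep):
    K,k1,R,C=cl
    m=slopes(K,k1,uv);d=np.c_[m,np.ones(len(m))]*np.asarray(dep).reshape(-1,1)
    return C+d@R.T
def proj(cl,X):
    K,k1,R,C=cl
    P=(np.atleast_2d(X)-C)@R
    return cv2.projectPoints(P,np.zeros(3),np.zeros(3),K,np.array([k1,0,0,0,0.]))[0].reshape(-1,2)
def world(cl,d):
    h,w=d.shape;u,v=np.meshgrid(np.arange(w),np.arange(h))
    W=bydepth(cl,np.c_[u.ravel(),v.ravel()],d.ravel()).reshape(h,w,3)
    W[d<=0]=np.nan
    return W
def crop(p,u0,u1,v0,v1,f,fn):
    cv2.imwrite(fn,cv2.resize(p[v0:v1,u0:u1],None,fx=f,fy=f,interpolation=cv2.INTER_CUBIC))
E
python3 - <<'E'
from h import *
s=manip.observe()
p=cv2.imread("pics/wrist0.png");d=np.load("pics/wrist0.npy");cl=cal("wrist",s)
crop(p,140,280,80,160,5,"pics/w_block.png")
W=world(cl,d)
print(np.round(W[75:155:6,150:270:8,2]*1000))
ps=cv2.imread("pics/side0.png");crop(ps,300,440,170,260,5,"pics/s_g.png")
ps=cv2.imread("pics/scene0.png");crop(ps,295,435,150,250,5,"pics/c_g.png")
for n in("scene","side"):
    W=world(cal(n),np.load(f"pics/{n}0.npy"))
    m=(W[...,2]>.09)&(W[...,2]<.2)&(W[...,0]>.3)&(W[...,0]<.9)&(np.abs(W[...,1])<.6)
    print(n); 
    nn,lab,st,ce=cv2.connectedComponentsWithStats(m.astype(np.uint8))
    for i in range(1,nn):
        if st[i,4]>15: print(st[i],np.nanmean(W[lab==i],0).round(3))
E
```

```text
[[ -0.  -1.  -2.  -1.  -1.  -0.  -2.  -2.   0.  -1.  -1.  -2.  -0.  -1.
   -3.]
 [ -0.  -0.  nan  -1.  -1.  -1.   0.  -1.  -1.  -2.  -1.  -1.  -1.  -1.
   -0.]
 [ -0.  -2.   0.  -1.  -0.  -0.  -0.  -0.  -1.  -2.  -0.  -1.   0.  -1.
   -1.]
 [ -1.  -2.  -3.  -3.  -0.  -2.  -2.  -1.  -2.  -1.  -1.  -1.  -1.   0.
   -0.]
 [ -0.   1.  37.  31.  12.  10.   8.  -2.   0.   0.  -0.  -1.   0.  -1.
    1.]
 [ -2.  35.  34.  30.  10.  10.  32.  12.   9.   9.  -2.  -0.  -1.  -1.
    1.]
 [ -0.  34.  37.  30.  11.   8.  33.  30.  10.  10.   9.   9.   7.  -1.
   -0.]
 [ -2.  -2.  35.  30.  24.  27.  47.  47.  59.  59.  47.  26.   9.  10.
   -0.]
 [ -1.  -1.  34.  26.   9.   9.  47.  48.  48.  60.  60.  33.  10.  10.
   -1.]
 [ -0.   0.  -2.   1.   8.   9.  33.  48.  47.  60.  59.  28.   9.  10.
   -1.]
 [ -2.  -1.  -2.  -1.  -1.  -1.  -1.   9.  59.  60.  59.  26.   9.  10.
   -1.]
 [-36.  -1.  -2.  -1.  -1.  -2.  -1.  -1.   1.  60.  54.   9.  14.   9.
    0.]
 [-36.   0.   2.  -1.  -1.  -1.  -0.  -0.   0.   0.  -1.  -1.  -1.  -0.
    0.]
 [-36.   0.  -2.  -0.  -0.  -0.  -2.  -2.  -1.  -1.  -1.  -0.   0.  -2.
    0.]]
scene
[371  57   4   5  18] [ 0.753 -0.318  0.16 ]
[344  62  11  25 217] [ 0.785 -0.228  0.128]
[366  65   7  17  57] [ 0.755 -0.304  0.116]
[ 206   75   70   70 2382] [0.891 0.176 0.147]
[332 111  55  33 682] [ 0.625 -0.014  0.101]
[180 183   4   7  16] [0.738 0.536 0.179]
[326 191  18  16 167] [0.5   0.299 0.103]
[167 192  46  50 524] [0.641 0.584 0.18 ]
side
[369  95  10  30  98] [ 0.755 -0.313  0.146]
[349  98  12  31 247] [ 0.787 -0.232  0.138]
[ 223  110   64   57 2100] [0.891 0.174 0.146]
[339 142  49  27 622] [ 0.62  -0.013  0.102]
[190 185  13   9  29] [0.7   0.565 0.191]
[332 197  16  14 160] [0.499 0.297 0.104]
[208 199  15  29 317] [0.622 0.584 0.169]
[177 216   8   7  27] [0.736 0.593 0.113]
```

View pics/w_block.png

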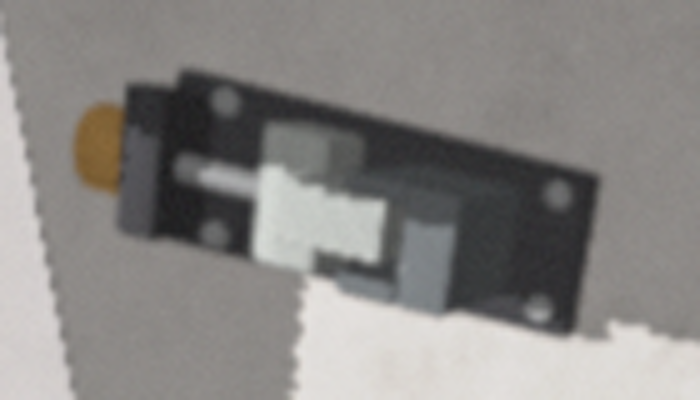

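View pics/c_g.png

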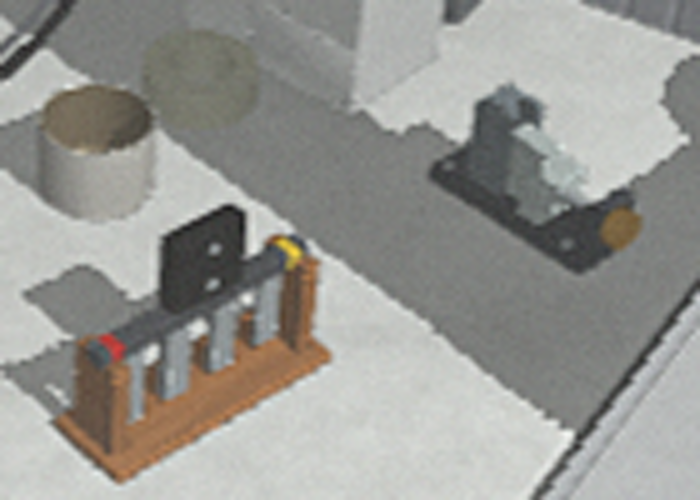

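View pics/s_g.png

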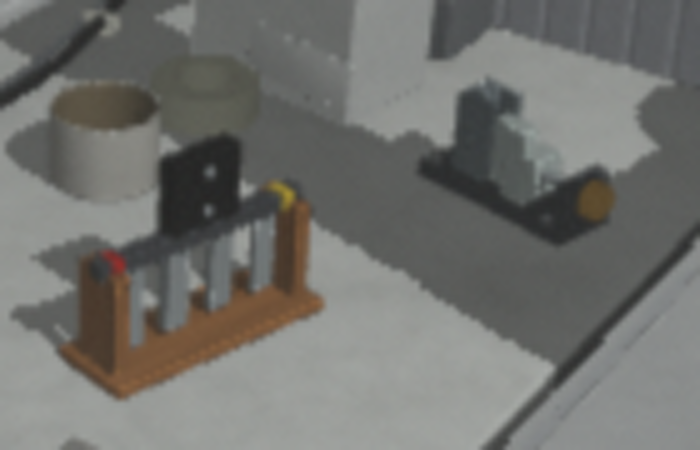

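Run:
```python
from h import *
s=manip.observe()
cl=cal("wrist",s)
W=world(cl,np.load("pics/wrist0.npy"))
def rep(W,z0,z1,box,n):
    m=(W[...,2]>z0)&(W[...,2]<z1)&(W[...,0]>box[0])&(W[...,0]<box[1])&(W[...,1]>box[2])&(W[...,1]<box[3])
    P=W[m][:,:2].astype(np.float32)
    r=cv2.minAreaRect(P*1000);print(n,m.sum(),P.mean(0),np.median(W[m][:,2]),r)
b=(.3,.6,-.2,.3)
rep(W,.055,.066,b,"U top");rep(W,.044,.052,b,"jaw");rep(W,.006,.013,b,"base");rep(W,.006,.07,b,"all")
for n in("scene","side"):
    V=world(cal(n),np.load(f"pics/{n}0.npy"))
    rep(V,.085,.2,(.42,.58,.2,.4),n+" handle")
    rep(V,.06,.2,(.42,.58,.2,.4),n+" gauge")
    rep(V,.02,.2,(.40,.6,.2,.4),n+" all")
    rep(V,.006,.013,b,n+" base")
    rep(V,.054,.066,(.3,.6,-.2,.15),n+" U")
```

```text
U top 2342 [ 0.55396163 -0.06639697] 0.05952110027745203 ((521.097412109375, -27.93121337890625), (157.47776794433594, 206.30975341796875), 0.21399562060832977)
jaw 419 [0.46402448 0.0563201 ] 0.047243733828896795 ((506.11956787109375, 4.062187194824219), (115.74278259277344, 184.8866424560547), 77.47393035888672)
base 1242 [0.44586334 0.06796598] 0.009386376850717082 ((483.35723876953125, 53.0531005859375), (43.85527801513672, 208.10801696777344), 75.77361297607422)
all 5601 [0.48976123 0.00921628] 0.04573930095737294 ((523.0420532226562, 12.637908935546875), (154.3361053466797, 311.9889221191406), 42.11827087402344)
scene handle 197 [0.5000333  0.29967496] 0.10272585634001663 ((501.16546630859375, 296.6177978515625), (44.9212532043457, 16.735933303833008), 71.78936004638672)
scene gauge 525 [0.50080144 0.30157912] 0.07318813884617636 ((501.857177734375, 296.6364440917969), (133.0127410888672, 29.650135040283203), 74.40171813964844)
scene all 965 [0.50042284 0.30237925] 0.06184598992902868 ((501.5113220214844, 296.7349853515625), (133.02801513671875, 30.902812957763672), 74.15673828
[... 423 characters left out ...]
19), (45.259071350097656, 16.029050827026367), 73.97120666503906)
side gauge 496 [0.4990839  0.29923403] 0.07380432011196864 ((501.06146240234375, 293.06854248046875), (135.4775848388672, 32.49829864501953), 73.93296813964844)
side all 971 [0.49899444 0.2996984 ] 0.06127346846579451 ((501.0478820800781, 293.0328674316406), (135.32415771484375, 33.58695602416992), 73.39852905273438)
side base 421 [0.47981733 0.15863375] 0.010067640928661747 ((473.1459045410156, 87.19630432128906), (429.7039794921875, 255.6226348876953), 87.07539367675781)
side U 269 [ 0.5348298  -0.01665369] 0.06115450496336827 ((514.8787231445312, -28.26122283935547), (205.4907989501953, 159.216064453125), 86.50374603271484)
```

Emit:
play_rows(
  increments=[
    [[0.45,-0.8,0.4],0.065,0],
    [[0.45,-0.8,0.4],0.065,0],
    [[0.45,-0.8,0.4],0.065,0],
    [[0.5,-0.8,0.4],0.065,0],
    [[0,0,0.4],0,0],
    [[0,0,0],0,0],
    [[0,0,0],0,0],
  ],
)

```text
time: 1.02
eef_pos: [0.4565, 0.0853, 0.1592]
ee_rot: [[0.257, 0.966, 0.001], [0.966, -0.257, -0.0], [0.0, 0.001, -1.0]]
contact_force: [-0.4, -0.8, 0.2]
finger_gap: 0.997
```

Run:
```python
from h import *
s=manip.observe();print(s["time"],s["eef_pos"],s["contact_force"],np.degrees(np.arctan2(s["ee_rot"][1,1],s["ee_rot"][0,1])))
p,d=optics.grab_frame("wrist");np.save("pics/w1.npy",d);cv2.imwrite("pics/w1.png",p)
import pickle;pickle.dump(s,open("pics/w1.pkl","wb"))
```

```text
1.025 [0.45646349 0.08525087 0.15924151] [-0.427929   -0.78375231  0.21438557] -14.919529685336538
```

View pics/w1.png

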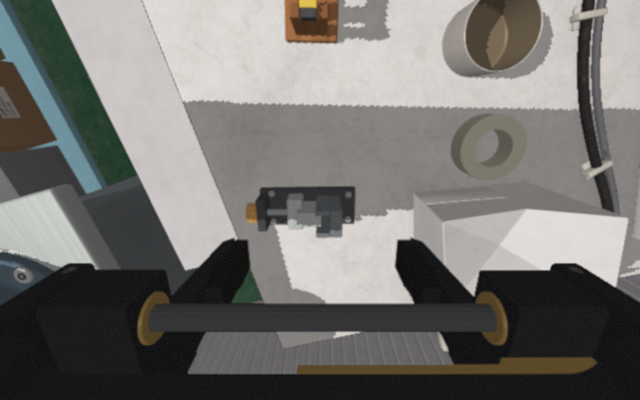

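Run:
```python
from h import *
import pickle
s=pickle.load(open("pics/w1.pkl","rb"));cl=cal("wrist",s)
p=cv2.imread("pics/w1.png")
crop(p,235,365,175,245,6,"pics/w1b.png")
W=world(cl,np.load("pics/w1.npy"))
print(onz(cl,[[258,187],[355,187],[355,222],[258,222]],0.01))
U,V=np.meshgrid(np.arange(640),np.arange(400))
roi=(U>240)&(U<365)&(V>178)&(V<245)
for a,b,n in((.055,.066,"U"),(.044,.052,"jaw"),(.006,.013,"base")):
    m=roi&(W[...,2]>a)&(W[...,2]<b)
    P=W[m][:,:2].astype(np.float32);print(n,m.sum(),np.median(W[m][:,2]),cv2.minAreaRect(P*1000),np.c_[U[m],V[m]].min(0),np.c_[U[m],V[m]].max(0))
```

```text
[[0.38815457 0.10160604 0.01      ]
 [0.49251138 0.07375663 0.01      ]
 [0.48317585 0.03238006 0.01      ]
 [0.3741905  0.0614884  0.01      ]]
U 514 0.059120122119377214 ((457.8262634277344, 59.76531219482422), (27.642711639404297, 25.797990798950195), 75.17623138427734) [316 209] [342 236]
jaw 462 0.04732926738126539 ((448.3875732421875, 63.65858459472656), (24.314035415649414, 45.108238220214844), 76.56845092773438) [297 205] [341 229]
base 1583 0.009334589445044672 ((435.66064453125, 65.01863098144531), (44.51681137084961, 107.06816101074219), 75.83866882324219) [260 187] [355 224]
```

View pics/w1b.png

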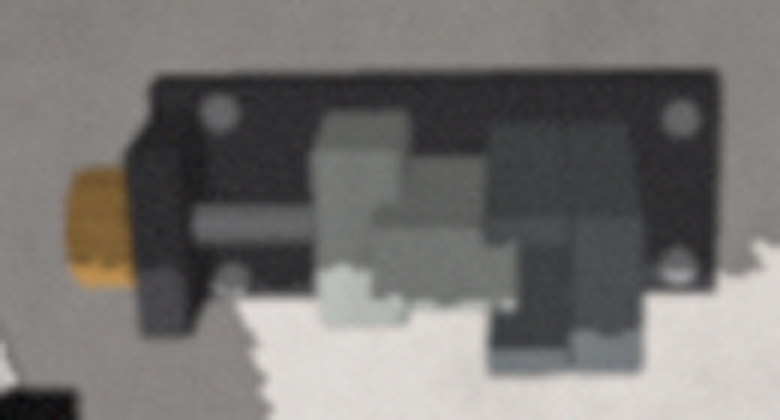

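Run:
```python
from h import *
import pickle
s=pickle.load(open("pics/w1.pkl","rb"));cl=cal("wrist",s)
pts=onz(cl,[[330.5,215],[330.5,232.8],[330.5,210.5],[330.5,237],[316.7,223.9],[341.7,223.9]],.06)
print(pts)
a=np.radians(-14.2);ex=np.array([np.cos(a),np.sin(a)]);ey=np.array([-ex[1],ex[0]])
m=onz(cl,[[330.5,223.9]],.06)[0];print("mouth",m)
for q in pts: print(((q-m)[:2]@ex).round(4),((q-m)[:2]@ey).round(4))
j=onz(cl,[[321.3,222]],.048)[0];print("jaw",(j-m)[:2]@ex,(j-m)[:2]@ey)
# depth-based U centre
c=np.array([.45783,.05977]);print((c-m[:2])@ex,(c-m[:2])@ey)
c=np.array([.43566,.06502]);print("base",(c-m[:2])@ex,(c-m[:2])@ey)
# wrist image stand region
p=cv2.imread("pics/w1.png");crop(p,270,360,0,60,6,"pics/w1g.png")
```

```text
[[0.46137659 0.068324   0.06      ]
 [0.45672068 0.0501264  0.06      ]
 [0.46252079 0.07279593 0.06      ]
 [0.45559077 0.04570999 0.06      ]
 [0.44616862 0.0627764  0.06      ]
 [0.46955189 0.05652923 0.06      ]]
mouth [0.45907503 0.05932848 0.06      ]
0.0 0.0093
-0.0 -0.0095
0.0 0.0139
-0.0 -0.0141
-0.0134 0.0002
0.0108 -0.0001
jaw -0.008962191676557922 -0.003117480018844073
-0.0013152935224693446 0.00012261438966768297
base -0.02409576070550831 -0.00022626226831589877
```

Emit:
play_rows(
  increments=[
    [[0.8,0,-0.5],0,0],
    [[0.9,0,-0.5],0,0],
    [[0.9,0,0],0,0],
    [[0.9,0,0],0,0],
    [[0.9,-0.13,0],0,0],
    [[0.9,-0.13,0],0,0],
    [[0,0,0],0,0],
    [[0,0,0],0,0],
  ],
)

```text
time: 2.08
eef_pos: [0.5001, 0.2927, 0.1988]
ee_rot: [[0.257, 0.966, 0.0], [0.966, -0.257, -0.0], [-0.0, 0.0, -1.0]]
contact_force: [-0.0, -0.1, -1.0]
finger_gap: 1.003
```

Run:
```python
from h import *
import pickle
s=manip.observe();print(s["time"],s["eef_pos"],s["contact_force"])
p,d=optics.grab_frame("wrist");np.save("pics/w2.npy",d);cv2.imwrite("pics/w2.png",p)
pickle.dump(s,open("pics/w2.pkl","wb"))
W=world(cal("wrist",s),d)
U,V=np.meshgrid(np.arange(640),np.arange(400))
roi=(W[...,0]>.42)&(W[...,0]<.58)&(W[...,1]>.2)&(W[...,1]<.38)&(V<260)
for a,b,n in((.095,.13,"handle"),(.058,.08,"bar")):
    m=roi&(W[...,2]>a)&(W[...,2]<b)
    P=W[m][:,:2].astype(np.float32);print(n,m.sum(),np.median(W[m][:,2]),cv2.minAreaRect(P*1000),np.c_[U[m],V[m]].min(0),np.c_[U[m],V[m]].max(0))
```

```text
2.075 [0.50013985 0.29274926 0.1987841 ] [-0.02054743 -0.11327204 -0.95724364]
handle 753 0.10914283190477295 ((503.5830383300781, 293.3045654296875), (44.06510543823242, 15.93088436126709), 73.36363983154297) [316 175] [333 224]
bar 1102 0.06704474494519097 ((503.53326416015625, 293.39727783203125), (131.28997802734375, 29.74808120727539), 74.07861328125) [310 124] [340 244]
```

View pics/w2.png

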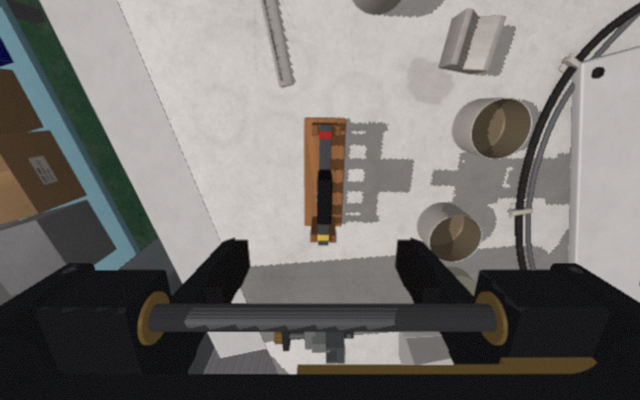

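Emit:
play_rows(
  increments=[
    [[0.04,0.08,0.6],0.02,0.2],
    [[0,0,0.7],0,0.4],
    [[0,0,0.7],0,0.4],
    [[0,0,0.6],0,0.4],
    [[0,0,0.3],0,0.4],
    [[0,0,0.2],0,0.4],
    [[0,0,0],0,0.4],
  ],
)

```text
time: 3.0
eef_pos: [0.5034, 0.2939, 0.0748]
ee_rot: [[0.277, 0.961, -0.0], [0.961, -0.277, -0.0], [-0.0, -0.0, -1.0]]
contact_force: [-0.1, 0.2, 0.5]
finger_gap: 0.604
```

Run:
```python
from h import *
s=manip.observe();print(s["time"],s["eef_pos"],s["contact_force"])
p,d=optics.grab_frame("wrist");cv2.imwrite("pics/w3.png",p)
```

```text
3.0 [0.50344874 0.29386396 0.07482343] [-0.07674421  0.18467089  0.49226999]
```

View pics/w3.png

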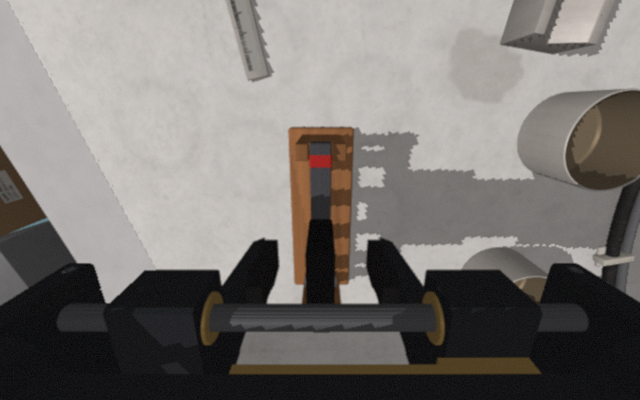

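Emit:
play_rows(
  increments=[
    [[0,0,0.03],0,0.7],
    [[0,0,0],0,0.8],
    [[0,0,0],0,0.84],
    [[0,0,0],0,0.88],
    [[0,0,0],0,1],
    [[0,0,0],0,1],
    [[0,0,0],0,1],
    [[0,0,0],0,1],
  ],
)

```text
time: 4.05
eef_pos: [0.5033, 0.2942, 0.0736]
ee_rot: [[0.276, 0.961, 0.0], [0.961, -0.276, 0.0], [0.0, 0.0, -1.0]]
contact_force: [0.3, -1.1, 2.3]
finger_gap: 0.158
```

Emit:
play_rows(
  increments=[
    [[0,0,-0.2],0,1],
    [[0,0,-0.5],0,1],
    [[0,0,-0.6],0,1],
    [[0,0,-0.6],0,1],
    [[0,0,-0.6],0,1],
    [[0,0,0],0,1],
    [[0,0,0],0,1],
  ],
)

```text
time: 4.92
eef_pos: [0.5029, 0.294, 0.1732]
ee_rot: [[0.276, 0.961, -0.0], [0.961, -0.276, -0.0], [-0.0, -0.0, -1.0]]
contact_force: [-0.3, 0.4, -1.7]
finger_gap: 0.156
```

Run:
```python
from h import *
s=manip.observe();print(s["time"],s["eef_pos"],s["contact_force"])
W={}
for n in("scene","side"):
    p,d=optics.grab_frame(n);cl=cal(n)
    V=world(cl,d);e=s["eef_pos"]
    q=proj(cl,e)[0].astype(int)
    crop(p,q[0]-60,q[0]+60,q[1]-50,q[1]+40,5,f"pics/{n}4.png")
p,d=optics.grab_frame("wrist");cv2.imwrite("pics/w4.png",p);np.save("pics/w4.npy",d)
import pickle;pickle.dump(s,open("pics/w4.pkl","wb"))
```

```text
4.925 [0.50294843 0.29397639 0.17323885] [-0.32201504  0.36364515 -1.69301518]
```

View pics/w4.png

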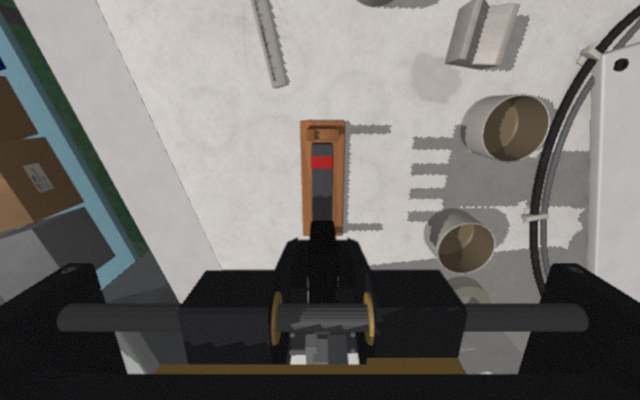

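View pics/side4.png

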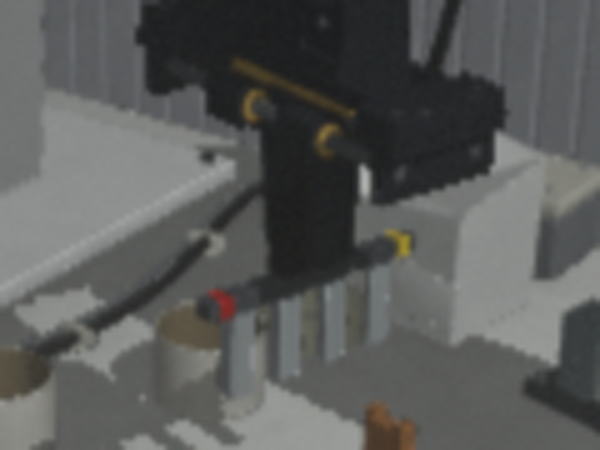

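Run:
```python
from h import *
import pickle
s=pickle.load(open("pics/w4.pkl","rb"));cl=cal("wrist",s)
p=cv2.imread("pics/w4.png");crop(p,295,350,115,215,6,"pics/w4b.png")
W=world(cl,np.load("pics/w4.npy"))
e=s["eef_pos"];R=s["ee_rot"]
L=(W-e)@R
U,V=np.meshgrid(np.arange(640),np.arange(400))
m=(L[...,2]>-.002)&(L[...,2]<.012)&(abs(L[...,1])<.03)&(V<225)&(V>110)
P=L[m];print(m.sum(),np.median(P,0),P.min(0),P.max(0),cv2.minAreaRect((P[:,:2]*1000).astype(np.float32)))
```

```text
1738 [0.04298743 0.0008373  0.00619393] [ 0.0188169  -0.00560188 -0.00198545] [0.06483826 0.00788251 0.01199783] ((41.851810455322266, 1.3018765449523926), (45.974971771240234, 13.489603042602539), 0.41074541211128235)
```

View pics/w4b.png

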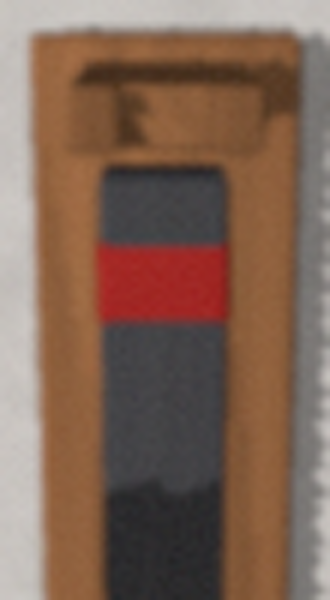

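Run:
```python
from h import *
import pickle
s=pickle.load(open("pics/w1.pkl","rb"));cl=cal("wrist",s)
W=world(cl,np.load("pics/w1.npy"))
m0=np.array([.4580,.0596]);a=np.radians(-14.2);ex=np.array([np.cos(a),np.sin(a)]);ey=np.array([-ex[1],ex[0]])
bx=(W[...,:2]-m0)@ex;by=(W[...,:2]-m0)@ey
V=np.arange(400)[:,None]+0*bx
for y0 in range(-120,140,20):
    r=[]
    for x0 in range(-120,160,20):
        m=(bx>x0/1e3)&(bx<(x0+20)/1e3)&(by>y0/1e3)&(by<(y0+20)/1e3)&(V<240)
        r.append(int(1000*np.nanmax(W[m][:,2])) if m.any() else None)
    print(y0,r)
# goal: gauge centre for leaf1
e=manip.observe();R=e["ee_rot"]
print(e["eef_pos"])
for nm,yy in(("1",.045),("2",.015),("3",-.015),("4",-.045)):
    g=m0+ex*(-.008)+ey*yy
    tcp=g+ey*.0012
    print(nm,tcp)
V=world(cal("scene"),np.load("pics/scene0.npy"))
mm=(V[...,0]>.5)&(V[...,0]<.8)&(V[...,1]>-.25)&(V[...,1]<.05)&(V[...,2]>.02)&(V[...,2]<.2)
print(mm.sum());P=V[mm]
for x in np.arange(.5,.8,.03): 
    q=P[(P[:,0]>x)&(P[:,0]<x+.03)]
    if len(q):print(x.round(2),q[:,1].min().round(3),q[:,1].max().round(3),np.percentile(q[:,2],95).round(3))
```

```text
-120 [None, None, None, None, None, None, None, None, None, None, None, None, None, None]
-100 [None, None, None, None, None, None, None, None, None, None, None, None, None, None]
-80 [None, None, None, None, None, None, None, None, None, None, None, None, None, None]
-60 [0, 0, 0, 0, 0, 1, 0, 0, 0, 0, 0, 12, None, None]
-40 [1, 1, 11, 10, 1, 0, 9, 10, 1, 0, 0, 54, None, None]
-20 [0, 35, 37, 35, 48, 60, 61, 13, 1, 1, 90, 90, 83, 79]
0 [1, 35, 36, 34, 48, 60, 61, 13, 1, 1, 90, 89, 85, 82]
20 [1, 2, 161, 161, 10, 10, 10, 159, 161, 1, 1, 1, 1, 47]
40 [1, 1, 1, 1, 1, 1, 1, 0, 1, 2, 1, 1, 24, 25]
60 [1, 1, 1, 1, 1, 1, 1, 1, 1, 1, 1, 1, 24, 25]
80 [1, 1, 1, 1, 1, 1, 1, 2, 1, 1, 1, 1, 23, 25]
100 [1, 1, 1, 1, 1, 1, 1, 2, 1, 1, 1, 1, 1, 1]
120 [1, 1, 1, 1, 1, 1, 1, 1, 1, 1, 1, 2, 47, 48]
[0.50253361 0.29386748 0.17228164]
1 [0.46157764 0.10635083]
2 [0.45421842 0.07726747]
3 [0.4468592  0.04818411]
4 [0.43949997 0.01910075]
2801
0.53 -0.13 0.05 0.097
0.56 -0.13 0.05 0.102
0.59 -0.128 0.05 0.105
0.62 -0.131 0.044 0.108
0.65 -0.131 0.039 0.113
0.68 0.016 0.034 0.111
0.74 -0.077 -0.058 0.022
0.77 -0.248 -0.204 0.161
```

Emit:
play_rows(
  increments=[
    [[-0.4,0,0],-0.031,1],
    [[-0.7,0,0],0,1],
    [[-0.9,0,0],0,1],
    [[-0.9,0,0],0,1],
    [[-0.9,0,0],0,1],
    [[-0.6,0.15,0],0,1],
    [[-0.3,0,0.2],0,1],
    [[-0.1,0,0.2],0,1],
    [[0,0,0.2],0,1],
    [[0,0,0.2],0,1],
    [[0,0,0],0,1],
    [[0,0,0],0,1],
  ],
)

```text
time: 6.58
eef_pos: [0.4614, 0.107, 0.1416]
ee_rot: [[0.246, 0.969, 0.0], [0.969, -0.246, 0.0], [0.0, 0.0, -1.0]]
contact_force: [0.5, -0.1, -1.3]
finger_gap: 0.154
```

```bash
cat > look.py <<'E'
from h import *
import sys
s=manip.observe();e=s["eef_pos"];R=s["ee_rot"]
m0=np.array([.4580,.0596]);a=np.radians(-14.2);ex=np.array([np.cos(a),np.sin(a)]);ey=np.array([-ex[1],ex[0]])
c=s["contact_force"]
g=e[:2]-m0
print("t",round(s["time"],2),"tcp",e.round(4),"block x,y of gauge",(g@ex*1e3).round(1),(g@ey*1e3-1.2).round(1),"tipz",((e[2]-.0616)*1e3).round(1),"F bx,by,z",(c[:2]@ex).round(2),(c[:2]@ey).round(2),c[2].round(2),"M",s["moment"].round(2),"yaw",np.degrees(np.arctan2(R[1,1],R[0,1])).round(2))
if len(sys.argv)>1:
    t=sys.argv[1]
    for n in("scene","side"):
        p,d=optics.grab_frame(n);q=proj(cal(n),np.r_[m0,.05])[0].astype(int)
        crop(p,q[0]-60,q[0]+50,q[1]-50,q[1]+35,7,f"pics/{n}{t}.png")
    p,d=optics.grab_frame("wrist");cv2.imwrite(f"pics/w{t}.png",p)
E
python3 look.py 5
```

```text
t 6.58 tcp [0.4614 0.107  0.1416] block x,y of gauge -8.3 45.6 tipz 80.0 F bx,by,z 0.52 0.07 -1.27 M [-0.02 -0.   -0.04] yaw -14.23
```

View pics/side5.png

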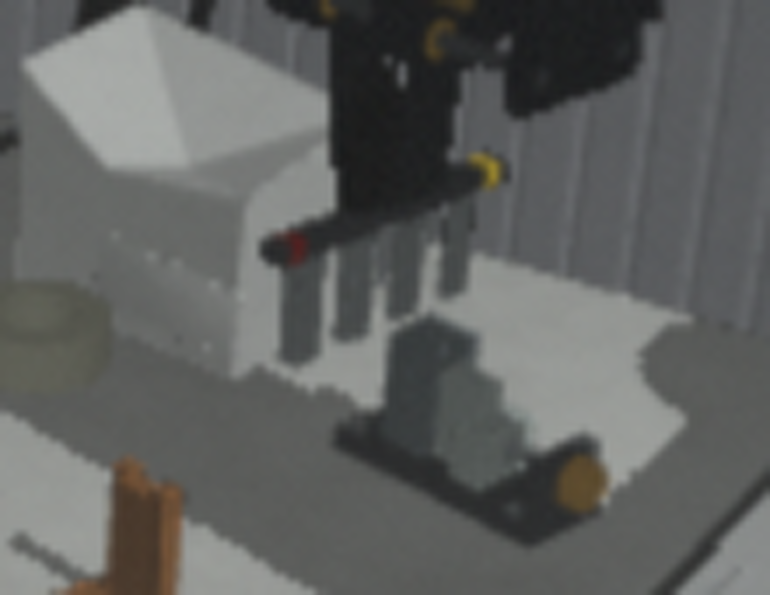

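View pics/w5.png

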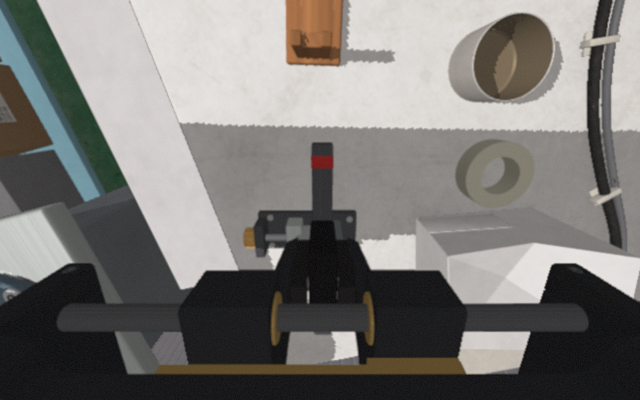

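View pics/scene5.png

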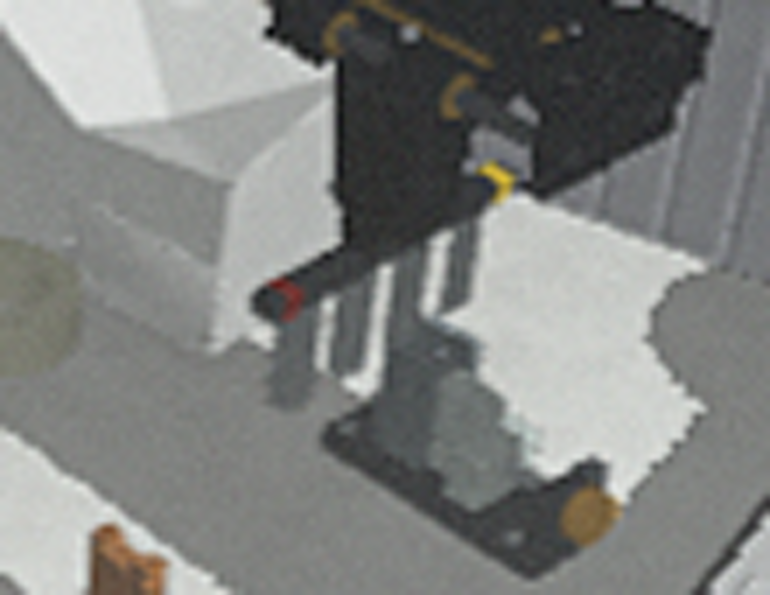

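Emit:
play_rows(
  increments=[
    [[-0.0125,0,0.2],0,1],
    [[0,0,0.2],0,1],
    [[0,0,0.1],0,1],
    [[0,0,0.05],0,1],
    [[0,0,0.05],0,1],
    [[0,0,0],0,1],
    [[0,0,0],0,1],
  ],
)

```text
time: 7.6
eef_pos: [0.4613, 0.1062, 0.1177]
ee_rot: [[0.246, 0.969, 0.0], [0.969, -0.246, 0.0], [0.0, 0.0, -1.0]]
contact_force: [0.7, 0.4, -0.9]
finger_gap: 0.154
```

```bash
python3 look.py 6
```

```text
t 7.6 tcp [0.4613 0.1062 0.1177] block x,y of gauge -8.2 44.8 tipz 56.1 F bx,by,z 0.57 0.52 -0.86 M [ 0.01  0.   -0.02] yaw -14.27
```

View pics/side6.png

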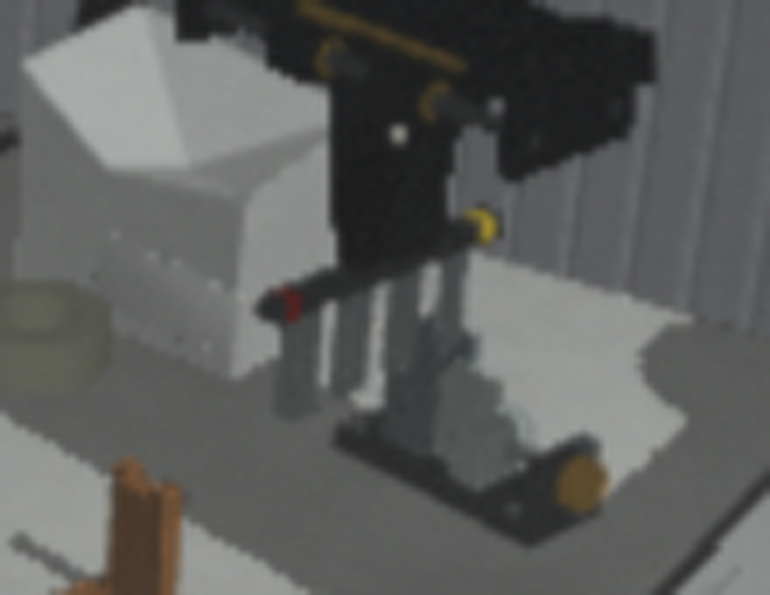

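View pics/scene6.png

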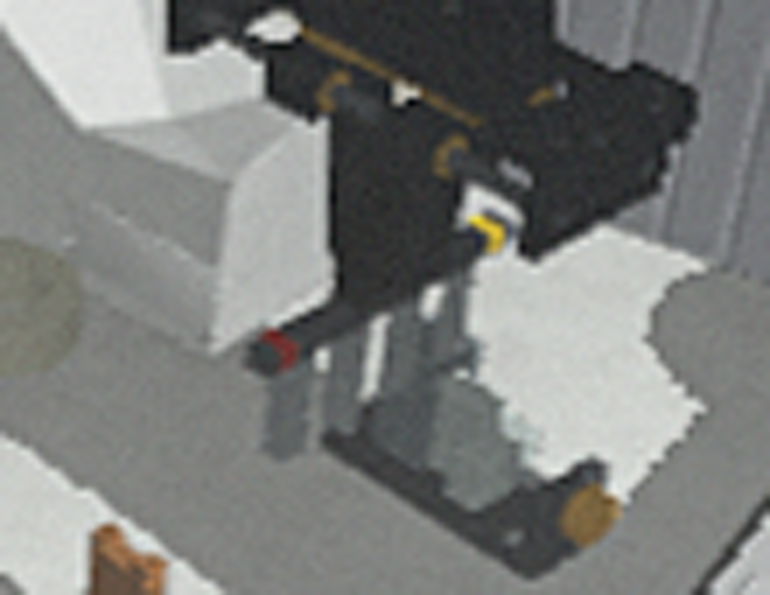

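Emit:
play_rows(
  increments=[
    [[0,0,0.05],0,1],
    [[0,0.03,0],0,1],
    [[0,0.03,0],0,1],
    [[0,0.03,0],0,1],
    [[0,0,0],0,1],
    [[0,0,0],0,1],
  ],
)

```text
time: 8.5
eef_pos: [0.4646, 0.1053, 0.1155]
ee_rot: [[0.246, 0.969, -0.0], [0.969, -0.246, 0.0], [-0.0, -0.0, -1.0]]
contact_force: [0.2, -0.4, -1.6]
finger_gap: 0.154
```

```bash
python3 look.py
```

```text
t 8.5 tcp [0.4646 0.1053 0.1155] block x,y of gauge -4.8 44.8 tipz 53.9 F bx,by,z 0.3 -0.33 -1.56 M [-0.05  0.06  0.02] yaw -14.27
```

Emit:
play_rows(
  increments=[
    [[0,0.015,0],0,1],
    [[0,0.015,0],0,1],
    [[0,0,0],0,1],
  ],
)

```text
time: 8.88
eef_pos: [0.4659, 0.1051, 0.1155]
ee_rot: [[0.246, 0.969, 0.0], [0.969, -0.246, 0.0], [0.0, 0.0, -1.0]]
contact_force: [0.7, 0.4, -1.6]
finger_gap: 0.158
```

```bash
python3 look.py
```

```text
t 8.88 tcp [0.4659 0.1051 0.1155] block x,y of gauge -3.5 44.8 tipz 53.9 F bx,by,z 0.62 0.53 -1.55 M [0.01 0.03 0.02] yaw -14.27
```

Emit:
play_rows(
  increments=[
    [[0,0.015,0],0,1],
    [[0,0.01,0],0,1],
    [[0,0,0],0,1],
  ],
)

```text
time: 9.25
eef_pos: [0.4669, 0.1048, 0.1155]
ee_rot: [[0.246, 0.969, 0.0], [0.969, -0.246, 0.0], [0.0, 0.0, -1.0]]
contact_force: [0.4, -0.4, -2.3]
finger_gap: 0.156
```

```bash
python3 look.py
```

```text
t 9.25 tcp [0.4669 0.1048 0.1155] block x,y of gauge -2.5 44.8 tipz 53.9 F bx,by,z 0.47 -0.32 -2.27 M [-0.04  0.03  0.  ] yaw -14.27
```

Emit:
play_rows(
  increments=[
    [[0,0.012,0],0,1],
    [[0,0,0],0,1],
  ],
)

```text
time: 9.5
eef_pos: [0.4672, 0.1047, 0.1155]
ee_rot: [[0.246, 0.969, -0.0], [0.969, -0.246, 0.0], [-0.0, -0.0, -1.0]]
contact_force: [0.9, 0.4, -1.6]
finger_gap: 0.155
```

```bash
python3 look.py
```

```text
t 9.5 tcp [0.4672 0.1047 0.1155] block x,y of gauge -2.2 44.8 tipz 53.9 F bx,by,z 0.79 0.65 -1.56 M [-0.04  0.12  0.  ] yaw -14.27
```

Emit:
play_rows(
  increments=[
    [[0,0.012,0],0,1],
    [[0,0,0],0,1],
  ],
)

```text
time: 9.75
eef_pos: [0.4675, 0.1047, 0.1154]
ee_rot: [[0.247, 0.969, -0.001], [0.969, -0.247, 0.0], [0.0, -0.001, -1.0]]
contact_force: [-1.0, 0.8, -1.8]
finger_gap: 0.156
```

```bash
python3 look.py
```

```text
t 9.75 tcp [0.4675 0.1047 0.1154] block x,y of gauge -1.9 44.8 tipz 53.8 F bx,by,z -1.19 0.53 -1.81 M [ 0.07  0.34 -0.06] yaw -14.27
```

Emit:
play_rows(
  increments=[
    [[0,0.012,0],0,1],
    [[0,0,0],0,1],
  ],
)

```text
time: 10.0
eef_pos: [0.4678, 0.1046, 0.1154]
ee_rot: [[0.247, 0.969, -0.001], [0.969, -0.247, 0.0], [0.0, -0.001, -1.0]]
contact_force: [-3.6, 0.9, -0.3]
finger_gap: 0.154
```

```bash
python3 look.py
```

```text
t 10.0 tcp [0.4678 0.1046 0.1154] block x,y of gauge -1.5 44.8 tipz 53.8 F bx,by,z -3.69 0.02 -0.33 M [ 0.26  0.64 -0.14] yaw -14.28
```

Emit:
play_rows(
  increments=[
    [[0,-0.01,0],0,1],
    [[0,0,0.04],0,1],
    [[0,0,0.05],0,1],
    [[0,0,0.05],0,1],
    [[0,0,0.05],0,1],
    [[0,0,0],0,1],
  ],
)

```text
time: 10.75
eef_pos: [0.4675, 0.1044, 0.1075]
ee_rot: [[0.246, 0.969, -0.001], [0.969, -0.246, -0.0], [-0.0, -0.001, -1.0]]
contact_force: [-3.5, -0.0, -2.4]
finger_gap: 0.157
```

```bash
python3 look.py
```

```text
t 10.75 tcp [0.4675 0.1044 0.1075] block x,y of gauge -1.8 44.6 tipz 45.9 F bx,by,z -3.34 -0.87 -2.41 M [ 0.04  0.66 -0.14] yaw -14.26
```

Already below the jaw top. Keep going.

Emit:
play_rows(
  increments=[
    [[0,0,0.08],0,1],
    [[0,0,0.08],0,1],
    [[0,0,0.08],0,1],
    [[0,0,0.08],0,1],
    [[0,0,0],0,1],
  ],
)

```text
time: 11.38
eef_pos: [0.4674, 0.1045, 0.0946]
ee_rot: [[0.246, 0.969, -0.001], [0.969, -0.246, -0.0], [-0.0, -0.001, -1.0]]
contact_force: [-4.2, 0.1, -2.0]
finger_gap: 0.156
```

```bash
python3 look.py
```

```text
t 11.38 tcp [0.4674 0.1045 0.0946] block x,y of gauge -1.9 44.6 tipz 33.0 F bx,by,z -4.1 -0.96 -2.03 M [ 0.14  0.74 -0.19] yaw -14.26
```

Emit:
play_rows(
  increments=[
    [[0,0,0.08],0,1],
    [[0,0,0.08],0,1],
    [[0,0,0.08],0,1],
    [[0,0,0.08],0,1],
    [[0,0,0],0,1],
  ],
)

```text
time: 12.0
eef_pos: [0.4674, 0.1046, 0.0819]
ee_rot: [[0.246, 0.969, -0.001], [0.969, -0.246, -0.0], [-0.0, -0.001, -1.0]]
contact_force: [-4.7, 0.5, -2.8]
finger_gap: 0.155
```

```bash
python3 look.py
```

```text
t 12.0 tcp [0.4674 0.1046 0.0819] block x,y of gauge -1.9 44.7 tipz 20.3 F bx,by,z -4.65 -0.68 -2.82 M [ 0.15  0.89 -0.22] yaw -14.26
```

Emit:
play_rows(
  increments=[
    [[0,0,0.05],0,1],
    [[0,0,0.05],0,1],
    [[0,0,0.03],0,1],
    [[0,0,0],0,1],
    [[0,0,0],0,1],
  ],
)

```text
time: 12.62
eef_pos: [0.4675, 0.1046, 0.077]
ee_rot: [[0.246, 0.969, -0.001], [0.969, -0.246, 0.0], [-0.0, -0.001, -1.0]]
contact_force: [-6.2, 1.2, 0.3]
finger_gap: 0.158
```

```bash
python3 look.py
```

```text
t 12.62 tcp [0.4675 0.1046 0.077 ] block x,y of gauge -1.9 44.8 tipz 15.4 F bx,by,z -6.32 -0.36 0.34 M [ 0.13  1.02 -0.26] yaw -14.27
```

Emit:
play_rows(
  increments=[
    [[0,0,0.02],0,1],
    [[0,0,0],0,1],
  ],
)

```text
time: 12.88
eef_pos: [0.4675, 0.1046, 0.0763]
ee_rot: [[0.247, 0.969, -0.001], [0.969, -0.247, 0.0], [-0.0, -0.001, -1.0]]
contact_force: [-5.7, 0.7, 0.5]
finger_gap: 0.159
```

```bash
python3 look.py 7
```

```text
t 12.88 tcp [0.4675 0.1046 0.0763] block x,y of gauge -1.8 44.8 tipz 14.7 F bx,by,z -5.72 -0.72 0.46 M [ 0.21  1.07 -0.27] yaw -14.27
```

View pics/side7.png

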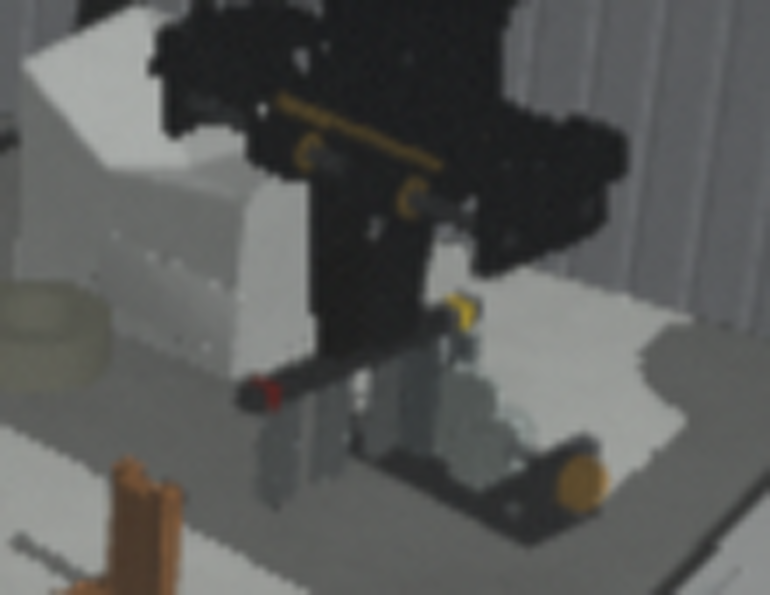

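Emit:
play_rows(
  increments=[
    [[0,-0.01,0.015],0,1],
    [[0,0,0.01],0,1],
    [[0,0,0],0,1],
  ],
)

```text
time: 13.4
eef_pos: [0.4674, 0.1047, 0.0754]
ee_rot: [[0.246, 0.969, -0.0], [0.969, -0.246, 0.0], [0.0, -0.0, -1.0]]
contact_force: [-5.1, 1.1, 1.4]
finger_gap: 0.158
```

```bash
python3 look.py
```

```text
t 13.4 tcp [0.4674 0.1047 0.0754] block x,y of gauge -2.0 44.8 tipz 13.8 F bx,by,z -5.26 -0.17 1.43 M [ 0.16  1.   -0.24] yaw -14.27
```

Emit:
play_rows(
  increments=[
    [[0,-0.01,0.012],0,1],
    [[0,0,0],0,1],
    [[0,0,0],0,1],
  ],
)

```text
time: 13.78
eef_pos: [0.4674, 0.1048, 0.0753]
ee_rot: [[0.246, 0.969, 0.001], [0.969, -0.246, -0.0], [0.0, 0.001, -1.0]]
contact_force: [-4.9, 1.5, 2.8]
finger_gap: 0.155
```

```bash
python3 look.py
```

```text
t 13.78 tcp [0.4674 0.1048 0.0753] block x,y of gauge -2.0 44.9 tipz 13.7 F bx,by,z -5.12 0.26 2.79 M [ 0.    0.93 -0.21] yaw -14.27
```

Emit:
play_rows(
  increments=[
    [[0,-0.012,-0.05],0,1],
    [[0,0,-0.15],0,1],
    [[0,0,-0.3],0,1],
    [[0,0,-0.3],0,1],
    [[0,0,-0.3],0,1],
    [[0,0,-0.3],0,1],
    [[0,-0.08,0],0,1],
    [[0,0,0],0,1],
  ],
)

```text
time: 14.78
eef_pos: [0.4631, 0.1057, 0.1307]
ee_rot: [[0.246, 0.969, -0.0], [0.969, -0.246, -0.0], [-0.0, -0.0, -1.0]]
contact_force: [0.3, -0.1, -1.5]
finger_gap: 0.155
```

```bash
python3 look.py 8
```

```text
t 14.78 tcp [0.4631 0.1057 0.1307] block x,y of gauge -6.4 44.7 tipz 69.1 F bx,by,z 0.36 -0.03 -1.52 M [-0.02  0.02 -0.02] yaw -14.26
```

View pics/w8.png

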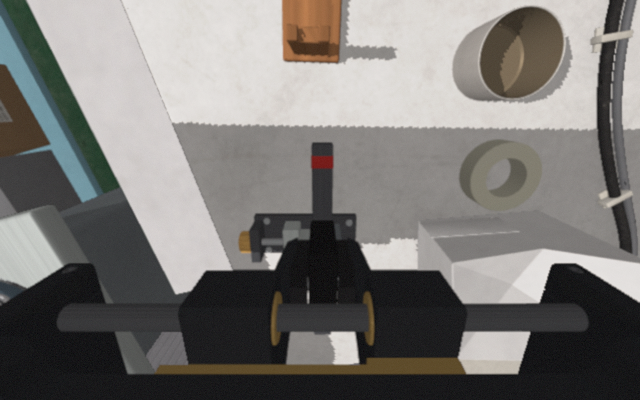

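View pics/side8.png

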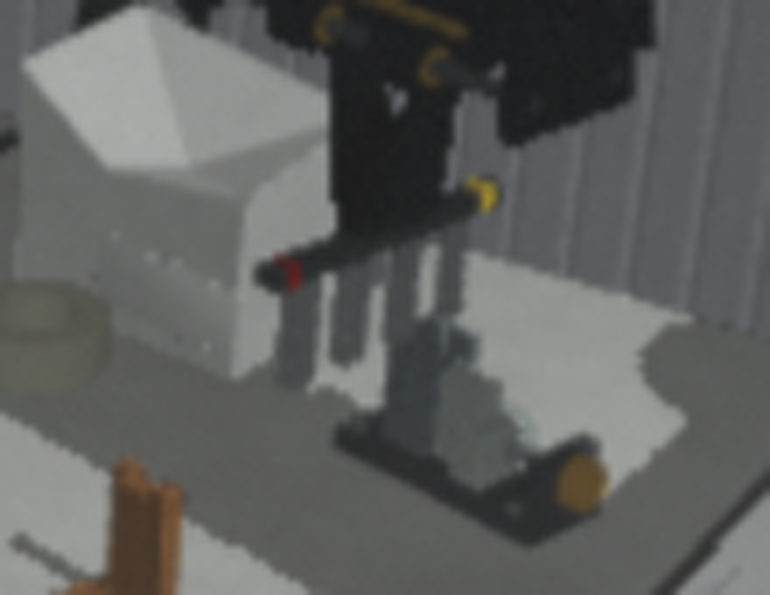

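Emit:
play_rows(
  increments=[
    [[-0.37,0,0],0,1],
    [[-0.37,0,0],0,1],
    [[0,0,0.1],0,1],
    [[0,0,0.15],0,1],
    [[0,0,0.08],0,1],
    [[0,0,0.04],0,1],
    [[0,0,0],0,1],
    [[0,0,0],0,1],
  ],
)

```text
time: 15.92
eef_pos: [0.4563, 0.0771, 0.1161]
ee_rot: [[0.246, 0.969, 0.0], [0.969, -0.246, 0.0], [0.0, 0.0, -1.0]]
contact_force: [-0.0, -0.7, -1.4]
finger_gap: 0.158
```

```bash
python3 look.py
```

```text
t 15.93 tcp [0.4563 0.0771 0.1161] block x,y of gauge -5.9 15.4 tipz 54.5 F bx,by,z 0.16 -0.68 -1.4 M [-0.04  0.05  0.04] yaw -14.25
```

Emit:
play_rows(
  increments=[
    [[-0.01,0.03,0],0,1],
    [[0,0.025,0],0,1],
    [[0,0,0],0,1],
    [[0,0,0],0,1],
  ],
)

```text
time: 16.42
eef_pos: [0.4582, 0.076, 0.116]
ee_rot: [[0.247, 0.969, -0.0], [0.969, -0.247, 0.0], [-0.0, -0.0, -1.0]]
contact_force: [0.1, -0.1, -1.5]
finger_gap: 0.16
```

```bash
python3 look.py
```

```text
t 16.43 tcp [0.4582 0.076  0.116 ] block x,y of gauge -3.8 14.7 tipz 54.4 F bx,by,z 0.15 -0.1 -1.46 M [-0.03  0.09  0.  ] yaw -14.27
```

Emit:
play_rows(
  increments=[
    [[0,0.012,0],0,1],
    [[0,0.012,0],0,1],
    [[0,0,0],0,1],
  ],
)

```text
time: 16.8
eef_pos: [0.4589, 0.0758, 0.116]
ee_rot: [[0.246, 0.969, -0.001], [0.969, -0.246, 0.0], [-0.0, -0.001, -1.0]]
contact_force: [-0.5, 0.7, -1.5]
finger_gap: 0.156
```

```bash
python3 look.py
```

```text
t 16.8 tcp [0.4589 0.0758 0.116 ] block x,y of gauge -3.1 14.8 tipz 54.4 F bx,by,z -0.63 0.57 -1.53 M [ 0.09  0.23 -0.03] yaw -14.27
```

Emit:
play_rows(
  increments=[
    [[0,0,0.05],0,1],
    [[0,0,0.05],0,1],
    [[0,0,0.05],0,1],
    [[0,0,0.03],0,1],
    [[0,0,0.02],0,1],
    [[0,0,0],0,1],
  ],
)

```text
time: 17.55
eef_pos: [0.4589, 0.0758, 0.1078]
ee_rot: [[0.246, 0.969, -0.001], [0.969, -0.246, 0.0], [-0.0, -0.001, -1.0]]
contact_force: [-3.3, -0.4, -1.9]
finger_gap: 0.158
```

```bash
python3 look.py
```

```text
t 17.55 tcp [0.4589 0.0758 0.1078] block x,y of gauge -3.1 14.8 tipz 46.2 F bx,by,z -3.1 -1.23 -1.87 M [ 0.07  0.44 -0.02] yaw -14.26
```

In the gap; continue down.

Emit:
play_rows(
  increments=[
    [[0,-0.008,0.05],0,1],
    [[0,0,0.08],0,1],
    [[0,0,0.08],0,1],
    [[0,0,0.08],0,1],
    [[0,0,0.08],0,1],
    [[0,0,0],0,1],
  ],
)

```text
time: 18.3
eef_pos: [0.4587, 0.0758, 0.0928]
ee_rot: [[0.246, 0.969, -0.0], [0.969, -0.246, -0.0], [-0.0, -0.0, -1.0]]
contact_force: [-1.7, 0.3, -2.8]
finger_gap: 0.159
```

```bash
python3 look.py
```

```text
t 18.3 tcp [0.4587 0.0758 0.0928] block x,y of gauge -3.3 14.7 tipz 31.2 F bx,by,z -1.76 -0.15 -2.84 M [ 0.11  0.28 -0.02] yaw -14.27
```

Emit:
play_rows(
  increments=[
    [[0,-0.008,0.08],0,1],
    [[0,0,0.08],0,1],
    [[0,0,0.08],0,1],
    [[0,0,0.05],0,1],
    [[0,0,0.05],0,1],
    [[0,0,0],0,1],
  ],
)

```text
time: 19.05
eef_pos: [0.4585, 0.0759, 0.0795]
ee_rot: [[0.246, 0.969, -0.0], [0.969, -0.246, -0.0], [-0.0, -0.0, -1.0]]
contact_force: [-0.5, 1.3, -2.0]
finger_gap: 0.153
```

```bash
python3 look.py
```

```text
t 19.05 tcp [0.4585 0.0759 0.0795] block x,y of gauge -3.5 14.8 tipz 17.9 F bx,by,z -0.83 1.14 -2.05 M [ 0.04  0.24 -0.01] yaw -14.27
```

Emit:
play_rows(
  increments=[
    [[0,0,0.05],0,1],
    [[0,0,0.04],0,1],
    [[0,0,0.01],0,1],
    [[0,0,0],0,1],
    [[0,0,0],0,1],
  ],
)

```text
time: 19.68
eef_pos: [0.4585, 0.0759, 0.0756]
ee_rot: [[0.246, 0.969, 0.0], [0.969, -0.246, -0.0], [-0.0, 0.0, -1.0]]
contact_force: [-2.2, -0.0, -2.4]
finger_gap: 0.161
```

```bash
python3 look.py
```

```text
t 19.68 tcp [0.4585 0.0759 0.0756] block x,y of gauge -3.5 14.8 tipz 14.0 F bx,by,z -2.14 -0.56 -2.42 M [0.1  0.29 0.01] yaw -14.27
```

Emit:
play_rows(
  increments=[
    [[0,-0.01,-0.1],0,1],
    [[0,0,-0.3],0,1],
    [[0,0,-0.35],0,1],
    [[0,0,-0.35],0,1],
    [[0,0,-0.25],0,1],
    [[0,-0.07,0],0,1],
    [[-0.37,0,0],0,1],
    [[-0.37,0,0],0,1],
    [[0,0,0],0,1],
    [[0,0,0],0,1],
  ],
)

```text
time: 20.92
eef_pos: [0.4481, 0.0477, 0.1295]
ee_rot: [[0.248, 0.969, -0.0], [0.969, -0.248, 0.0], [0.0, -0.0, -1.0]]
contact_force: [-0.4, -0.7, -2.1]
finger_gap: 0.157
```

```bash
python3 look.py
```

```text
t 20.93 tcp [0.4481 0.0477 0.1295] block x,y of gauge -6.7 -15.2 tipz 67.9 F bx,by,z -0.17 -0.8 -2.13 M [0.02 0.03 0.  ] yaw -14.33
```

Emit:
play_rows(
  increments=[
    [[0.005,0,0.1],0,1],
    [[0,0,0.15],0,1],
    [[0,0,0.06],0,1],
    [[0,0,0.03],0,1],
    [[0,0.03,0],0,1],
    [[0,0.01,0],0,1],
    [[0,0,0],0,1],
    [[0,0,0],0,1],
  ],
)

```text
time: 21.92
eef_pos: [0.4498, 0.0478, 0.1161]
ee_rot: [[0.246, 0.969, 0.0], [0.969, -0.246, 0.0], [0.0, 0.0, -1.0]]
contact_force: [-0.3, 0.1, -1.4]
finger_gap: 0.156
```

```bash
python3 look.py
```

```text
t 21.93 tcp [0.4498 0.0478 0.1161] block x,y of gauge -5.1 -14.6 tipz 54.5 F bx,by,z -0.3 -0.01 -1.45 M [-0.02  0.04  0.04] yaw -14.27
```

Emit:
play_rows(
  increments=[
    [[0,0.012,0],0,1],
    [[0,0,0],0,1],
    [[0,0,0],0,1],
  ],
)

```text
time: 22.3
eef_pos: [0.4502, 0.0477, 0.116]
ee_rot: [[0.246, 0.969, -0.0], [0.969, -0.246, 0.0], [0.0, -0.0, -1.0]]
contact_force: [-0.1, 1.0, -1.3]
finger_gap: 0.161
```

```bash
python3 look.py
```

```text
t 22.3 tcp [0.4502 0.0477 0.116 ] block x,y of gauge -4.7 -14.6 tipz 54.4 F bx,by,z -0.39 0.96 -1.28 M [ 0.04 -0.    0.02] yaw -14.27
```

Emit:
play_rows(
  increments=[
    [[-0.008,0.012,0],0,1],
    [[0,0.005,0],0,1],
    [[0,0,0],0,1],
  ],
)

```text
time: 22.68
eef_pos: [0.4506, 0.0473, 0.116]
ee_rot: [[0.246, 0.969, -0.0], [0.969, -0.246, 0.0], [-0.0, -0.0, -1.0]]
contact_force: [-0.8, -0.3, -1.6]
finger_gap: 0.152
```

```bash
python3 look.py
```

```text
t 22.68 tcp [0.4506 0.0473 0.116 ] block x,y of gauge -4.2 -14.9 tipz 54.4 F bx,by,z -0.69 -0.46 -1.6 M [0.12 0.22 0.01] yaw -14.27
```

Emit:
play_rows(
  increments=[
    [[0,0.01,0],0,1],
    [[0,0,0],0,1],
    [[0,0,0],0,1],
  ],
)

```text
time: 23.05
eef_pos: [0.4508, 0.0472, 0.1159]
ee_rot: [[0.246, 0.969, -0.001], [0.969, -0.246, 0.0], [-0.0, -0.001, -1.0]]
contact_force: [-1.8, 0.8, -0.6]
finger_gap: 0.155
```

```bash
python3 look.py
```

```text
t 23.05 tcp [0.4508 0.0472 0.1159] block x,y of gauge -3.9 -14.9 tipz 54.3 F bx,by,z -1.97 0.33 -0.63 M [0.1  0.57 0.02] yaw -14.26
```

Emit:
play_rows(
  increments=[
    [[0,0,0.05],0,1],
    [[0,0,0.05],0,1],
    [[0,0,0.025],0,1],
    [[0,0,0.02],0,1],
    [[0,0,0],0,1],
  ],
)

```text
time: 23.68
eef_pos: [0.4509, 0.0472, 0.11]
ee_rot: [[0.246, 0.969, -0.001], [0.969, -0.246, 0.0], [0.0, -0.001, -1.0]]
contact_force: [-3.6, 0.8, -0.8]
finger_gap: 0.151
```

```bash
python3 look.py
```

```text
t 23.68 tcp [0.4509 0.0472 0.11  ] block x,y of gauge -3.9 -14.9 tipz 48.4 F bx,by,z -3.68 -0.14 -0.79 M [0.26 0.82 0.09] yaw -14.27
```

Emit:
play_rows(
  increments=[
    [[0,0,0.015],0,1],
    [[0,0,0.01],0,1],
    [[0,0,0],0,1],
  ],
)

```text
time: 24.05
eef_pos: [0.451, 0.0472, 0.1092]
ee_rot: [[0.246, 0.969, -0.0], [0.969, -0.246, 0.0], [-0.0, -0.0, -1.0]]
contact_force: [-5.0, 1.2, 0.6]
finger_gap: 0.154
```

```bash
python3 look.py
```

```text
t 24.05 tcp [0.451  0.0472 0.1092] block x,y of gauge -3.7 -14.9 tipz 47.6 F bx,by,z -5.1 -0.03 0.57 M [0.27 1.02 0.06] yaw -14.27
```

Emit:
play_rows(
  increments=[
    [[0,-0.006,0.012],0,1],
    [[0,0,0.01],0,1],
    [[0,0,0],0,1],
  ],
)

```text
time: 24.42
eef_pos: [0.4509, 0.0472, 0.1083]
ee_rot: [[0.246, 0.969, -0.0], [0.969, -0.246, 0.0], [0.0, -0.0, -1.0]]
contact_force: [-4.4, 1.5, -0.1]
finger_gap: 0.153
```

```bash
python3 look.py
```

```text
t 24.43 tcp [0.4509 0.0472 0.1083] block x,y of gauge -3.8 -14.9 tipz 46.7 F bx,by,z -4.64 0.41 -0.08 M [0.24 0.97 0.04] yaw -14.27
```

Emit:
play_rows(
  increments=[
    [[0,-0.004,0.02],0,1],
    [[0,0,0.02],0,1],
    [[0,0,0],0,1],
  ],
)

```text
time: 24.8
eef_pos: [0.4508, 0.0473, 0.1066]
ee_rot: [[0.246, 0.969, 0.0], [0.969, -0.246, 0.0], [0.0, -0.0, -1.0]]
contact_force: [-3.0, 1.3, -0.4]
finger_gap: 0.156
```

```bash
python3 look.py
```

```text
t 24.8 tcp [0.4508 0.0473 0.1066] block x,y of gauge -4.0 -14.9 tipz 45.0 F bx,by,z -3.2 0.48 -0.43 M [0.23 0.83 0.03] yaw -14.27
```

Emit:
play_rows(
  increments=[
    [[0,-0.004,0.03],0,1],
    [[0,0,0.03],0,1],
    [[0,0,0.03],0,1],
    [[0,0,0],0,1],
  ],
)

```text
time: 25.3
eef_pos: [0.4506, 0.0473, 0.103]
ee_rot: [[0.247, 0.969, 0.0], [0.969, -0.247, 0.0], [0.0, 0.0, -1.0]]
contact_force: [-3.2, 1.4, -2.2]
finger_gap: 0.15
```

```bash
python3 look.py
```

```text
t 25.3 tcp [0.4506 0.0473 0.103 ] block x,y of gauge -4.1 -14.9 tipz 41.4 F bx,by,z -3.41 0.57 -2.18 M [ 0.16  0.69 -0.04] yaw -14.27
```

Emit:
play_rows(
  increments=[
    [[0,-0.005,0.06],0,1],
    [[0,0,0.06],0,1],
    [[0,0,0.06],0,1],
    [[0,0,0.06],0,1],
    [[0,0,0.06],0,1],
    [[0,0,0],0,1],
  ],
)

```text
time: 26.05
eef_pos: [0.4504, 0.0474, 0.0909]
ee_rot: [[0.246, 0.969, 0.0], [0.969, -0.246, 0.0], [0.0, -0.0, -1.0]]
contact_force: [-2.8, 1.0, -2.2]
finger_gap: 0.151
```

```bash
python3 look.py
```

```text
t 26.05 tcp [0.4504 0.0474 0.0909] block x,y of gauge -4.3 -14.9 tipz 29.3 F bx,by,z -3.01 0.29 -2.19 M [0.15 0.36 0.07] yaw -14.27
```

Emit:
play_rows(
  increments=[
    [[0,0,0.06],0,1],
    [[0,0,0.06],0,1],
    [[0,0,0.06],0,1],
    [[0,0,0.06],0,1],
    [[0,0,0],0,1],
  ],
)

```text
time: 26.68
eef_pos: [0.4503, 0.0474, 0.0812]
ee_rot: [[0.246, 0.969, -0.0], [0.969, -0.246, 0.0], [0.0, -0.0, -1.0]]
contact_force: [-1.6, -0.4, -1.6]
finger_gap: 0.155
```

```bash
python3 look.py
```

```text
t 26.68 tcp [0.4503 0.0474 0.0812] block x,y of gauge -4.4 -14.9 tipz 19.6 F bx,by,z -1.5 -0.77 -1.55 M [0.15 0.46 0.08] yaw -14.27
```

Emit:
play_rows(
  increments=[
    [[0,0,0.05],0,1],
    [[0,0,0.05],0,1],
    [[0,0,0.03],0,1],
    [[0,0,0],0,1],
    [[0,0,0],0,1],
  ],
)

```text
time: 27.3
eef_pos: [0.4503, 0.0474, 0.0762]
ee_rot: [[0.246, 0.969, -0.0], [0.969, -0.246, 0.0], [0.0, -0.0, -1.0]]
contact_force: [-2.4, 1.5, -2.1]
finger_gap: 0.155
```

```bash
python3 look.py
```

```text
t 27.3 tcp [0.4503 0.0474 0.0762] block x,y of gauge -4.5 -14.9 tipz 14.6 F bx,by,z -2.71 0.86 -2.12 M [0.23 0.56 0.04] yaw -14.27
```

Emit:
play_rows(
  increments=[
    [[0,0,-0.1],0,1],
    [[0,0,-0.3],0,1],
    [[0,0,-0.35],0,1],
    [[0,0,-0.35],0,1],
    [[0,0,-0.25],0,1],
    [[0,-0.07,0],0,1],
    [[-0.37,0,0],0,1],
    [[-0.38,0,0],0,1],
    [[0,0,0],0,1],
    [[0,0,0],0,1],
  ],
)

```text
time: 28.55
eef_pos: [0.4403, 0.0186, 0.1302]
ee_rot: [[0.248, 0.969, -0.0], [0.969, -0.248, 0.0], [0.0, -0.0, -1.0]]
contact_force: [0.1, -0.6, -1.8]
finger_gap: 0.158
```

```bash
python3 look.py
```

```text
t 28.55 tcp [0.4403 0.0186 0.1302] block x,y of gauge -7.2 -45.3 tipz 68.6 F bx,by,z 0.19 -0.53 -1.81 M [ 0.03  0.02 -0.  ] yaw -14.33
```

Emit:
play_rows(
  increments=[
    [[0.005,-0.01,0.1],0,1],
    [[0,0,0.15],0,1],
    [[0,0,0.06],0,1],
    [[0,0,0.04],0,1],
    [[0,0.015,0],0,1],
    [[0,0.01,0],0,1],
    [[0,0,0],0,1],
    [[0,0,0],0,1],
  ],
)

```text
time: 29.55
eef_pos: [0.441, 0.019, 0.1165]
ee_rot: [[0.246, 0.969, 0.0], [0.969, -0.246, -0.0], [-0.0, 0.0, -1.0]]
contact_force: [0.0, -0.2, -1.9]
finger_gap: 0.157
```

```bash
python3 look.py
```

```text
t 29.55 tcp [0.441  0.019  0.1165] block x,y of gauge -6.5 -44.7 tipz 54.9 F bx,by,z 0.06 -0.21 -1.94 M [-0.01  0.01 -0.01] yaw -14.27
```

Emit:
play_rows(
  increments=[
    [[0,0.015,0],0,1],
    [[0,0,0],0,1],
    [[0,0,0],0,1],
  ],
)

```text
time: 29.92
eef_pos: [0.4415, 0.0189, 0.1164]
ee_rot: [[0.246, 0.969, 0.0], [0.969, -0.246, 0.0], [0.0, 0.0, -1.0]]
contact_force: [-0.4, 0.2, -1.4]
finger_gap: 0.156
```

```bash
python3 look.py
```

```text
t 29.93 tcp [0.4415 0.0189 0.1164] block x,y of gauge -6.0 -44.7 tipz 54.8 F bx,by,z -0.39 0.12 -1.42 M [ 0.03 -0.01  0.  ] yaw -14.27
```

Emit:
play_rows(
  increments=[
    [[0,0.02,0],0,1],
    [[0,0.005,0],0,1],
    [[0,0,0],0,1],
  ],
)

```text
time: 30.3
eef_pos: [0.4423, 0.0187, 0.1163]
ee_rot: [[0.246, 0.969, -0.0], [0.969, -0.246, 0.0], [-0.0, -0.0, -1.0]]
contact_force: [-1.2, -1.6, -0.6]
finger_gap: 0.156
```

```bash
python3 look.py
```

```text
t 30.3 tcp [0.4423 0.0187 0.1163] block x,y of gauge -5.1 -44.7 tipz 54.7 F bx,by,z -0.76 -1.88 -0.57 M [-0.01  0.2   0.04] yaw -14.26
```

Emit:
play_rows(
  increments=[
    [[-0.004,0,0.05],0,1],
    [[0,0,0.05],0,1],
    [[0,0,0.03],0,1],
    [[0,0,0],0,1],
  ],
)

```text
time: 30.8
eef_pos: [0.4423, 0.0185, 0.1109]
ee_rot: [[0.247, 0.969, -0.0], [0.969, -0.247, 0.0], [0.0, -0.001, -1.0]]
contact_force: [-0.8, 0.2, -1.6]
finger_gap: 0.157
```

```bash
python3 look.py
```

```text
t 30.8 tcp [0.4423 0.0185 0.1109] block x,y of gauge -5.2 -44.9 tipz 49.3 F bx,by,z -0.83 0.03 -1.65 M [0.08 0.25 0.09] yaw -14.27
```

Near the jaw top; small steps.

Emit:
play_rows(
  increments=[
    [[0,0,0.02],0,1],
    [[0,0,0.015],0,1],
    [[0,0,0],0,1],
  ],
)

```text
time: 31.18
eef_pos: [0.4424, 0.0185, 0.1097]
ee_rot: [[0.246, 0.969, -0.0], [0.969, -0.246, 0.0], [0.0, -0.0, -1.0]]
contact_force: [-1.9, 0.7, -0.6]
finger_gap: 0.151
```

```bash
python3 look.py
```

```text
t 31.18 tcp [0.4424 0.0185 0.1097] block x,y of gauge -5.1 -44.9 tipz 48.1 F bx,by,z -1.98 0.22 -0.59 M [0.11 0.43 0.05] yaw -14.26
```

Emit:
play_rows(
  increments=[
    [[0,0,0.01],0,1],
    [[0,0,0],0,1],
  ],
)

```text
time: 31.42
eef_pos: [0.4424, 0.0184, 0.1094]
ee_rot: [[0.246, 0.969, -0.0], [0.969, -0.246, -0.0], [-0.0, -0.0, -1.0]]
contact_force: [-2.3, 0.0, 0.4]
finger_gap: 0.154
```

```bash
python3 look.py
```

```text
t 31.43 tcp [0.4424 0.0184 0.1094] block x,y of gauge -5.0 -44.9 tipz 47.8 F bx,by,z -2.19 -0.54 0.45 M [0.14 0.45 0.09] yaw -14.27
```

Emit:
play_rows(
  increments=[
    [[0,0,0.012],0,1],
    [[0,0,0],0,1],
  ],
)

```text
time: 31.68
eef_pos: [0.4426, 0.0183, 0.1092]
ee_rot: [[0.246, 0.969, 0.0], [0.969, -0.246, -0.0], [-0.0, 0.0, -1.0]]
contact_force: [-3.4, -1.9, 3.4]
finger_gap: 0.157
```

```bash
python3 look.py
```

```text
t 31.68 tcp [0.4426 0.0183 0.1092] block x,y of gauge -4.8 -45.0 tipz 47.6 F bx,by,z -2.81 -2.68 3.45 M [-0.01  0.75  0.14] yaw -14.26
```

Emit:
play_rows(
  increments=[
    [[0,0,0.012],0,1],
    [[0,0,0],0,1],
  ],
)

```text
time: 31.92
eef_pos: [0.4427, 0.0181, 0.1089]
ee_rot: [[0.246, 0.969, 0.0], [0.969, -0.246, -0.001], [-0.001, 0.001, -1.0]]
contact_force: [-4.5, -1.4, 6.3]
finger_gap: 0.156
```

```bash
python3 look.py
```

```text
t 31.93 tcp [0.4427 0.0181 0.1089] block x,y of gauge -4.6 -45.1 tipz 47.3 F bx,by,z -4.05 -2.5 6.34 M [-0.09  0.92  0.18] yaw -14.26
```

Emit:
play_rows(
  increments=[
    [[0,-0.005,0.012],0,1],
    [[0,0,0],0,1],
  ],
)

```text
time: 32.17
eef_pos: [0.4428, 0.018, 0.1088]
ee_rot: [[0.246, 0.969, 0.001], [0.969, -0.246, -0.001], [-0.001, 0.001, -1.0]]
contact_force: [-4.3, -1.9, 9.1]
finger_gap: 0.157
```

```bash
python3 look.py 9
```

```text
t 32.17 tcp [0.4428 0.018  0.1088] block x,y of gauge -4.5 -45.3 tipz 47.2 F bx,by,z -3.71 -2.94 9.06 M [-0.12  1.01  0.22] yaw -14.25
```

View pics/side9.png

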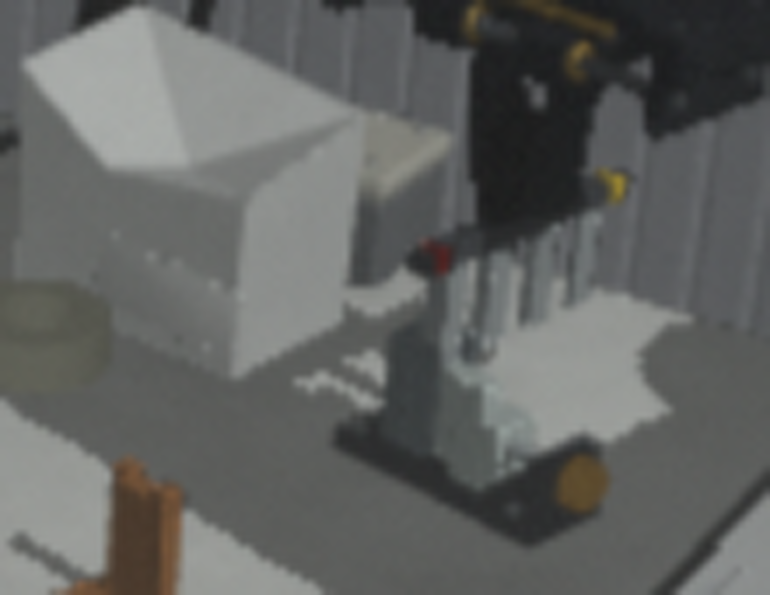

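View pics/w9.png

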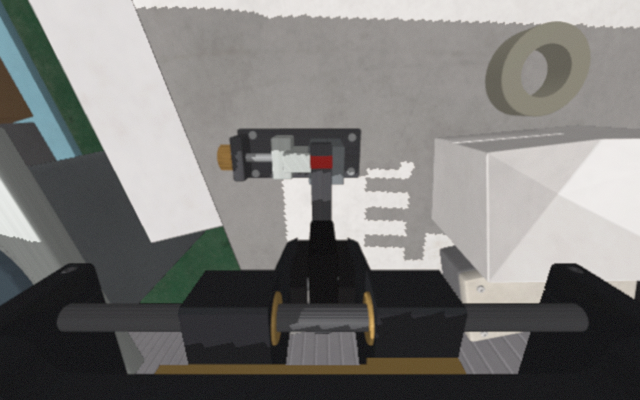

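Emit:
play_rows(
  increments=[
    [[0,0,-0.05],0,1],
    [[0,0,-0.2],0,1],
    [[0,0,-0.27],0,1],
    [[0,-0.05,0],0,1],
    [[0.37,0,0],0,1],
    [[0.38,0,0],0,1],
    [[0,0,0],0,1],
    [[0,0,0],0,1],
  ],
)

```text
time: 33.33
eef_pos: [0.4476, 0.0484, 0.1284]
ee_rot: [[0.245, 0.969, -0.001], [0.969, -0.245, -0.0], [-0.0, -0.001, -1.0]]
contact_force: [0.2, -0.1, -1.0]
finger_gap: 0.153
```

```bash
python3 look.py 10
```

```text
t 33.33 tcp [0.4476 0.0484 0.1284] block x,y of gauge -7.4 -14.6 tipz 66.8 F bx,by,z 0.19 -0.1 -1.01 M [-0.07  0.03  0.01] yaw -14.2
```

View pics/w10.png

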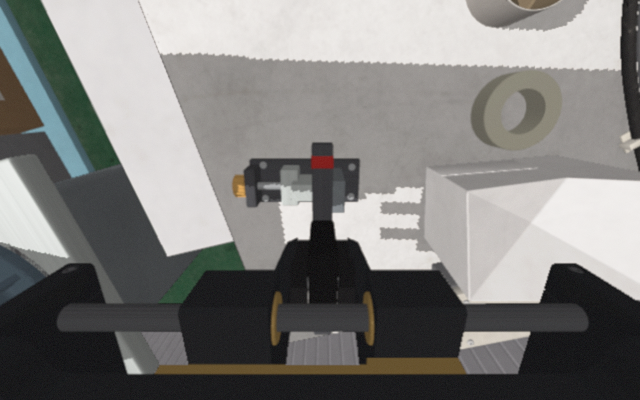

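View pics/side10.png

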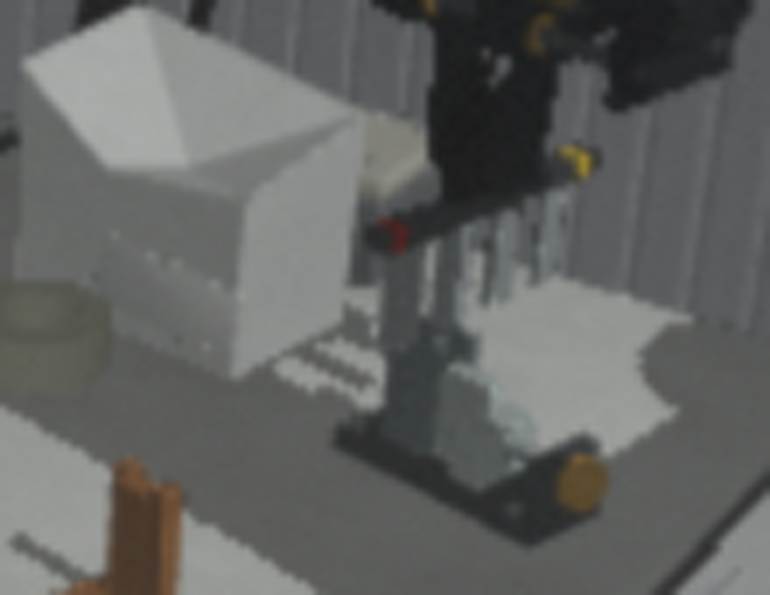

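Gauge is unshifted in the grip (bar end still at v≈143). Insert leaf 3 again.

Emit:
play_rows(
  increments=[
    [[-0.008,0,0.1],0,1],
    [[0,0,0.12],0,1],
    [[0,0,0.06],0,1],
    [[0,0,0.03],0,1],
    [[0,0.03,0],0,1],
    [[0,0.025,0],0,1],
    [[0,0.01,0],0,1],
    [[0,0,0],0,1],
    [[0,0,0],0,1],
  ],
)

```text
time: 34.6
eef_pos: [0.4501, 0.0471, 0.1163]
ee_rot: [[0.246, 0.969, -0.0], [0.969, -0.246, 0.0], [0.0, -0.0, -1.0]]
contact_force: [-0.0, 0.2, -1.3]
finger_gap: 0.151
```

```bash
python3 look.py
```

```text
t 34.6 tcp [0.4501 0.0471 0.1163] block x,y of gauge -4.6 -15.2 tipz 54.7 F bx,by,z -0.06 0.24 -1.33 M [-0.    0.05  0.02] yaw -14.26
```

Emit:
play_rows(
  increments=[
    [[0,0.012,0],0,1],
    [[0,0,0],0,1],
    [[0,0,0],0,1],
  ],
)

```text
time: 34.98
eef_pos: [0.4505, 0.047, 0.1163]
ee_rot: [[0.246, 0.969, -0.0], [0.969, -0.246, 0.0], [-0.0, -0.0, -1.0]]
contact_force: [-0.0, 0.2, -1.4]
finger_gap: 0.157
```

```bash
python3 look.py
```

```text
t 34.98 tcp [0.4505 0.047  0.1163] block x,y of gauge -4.2 -15.2 tipz 54.7 F bx,by,z -0.09 0.15 -1.42 M [0.06 0.19 0.  ] yaw -14.27
```

Emit:
play_rows(
  increments=[
    [[0.004,0.006,0.05],0,1],
    [[0,0,0.05],0,1],
    [[0,0,0.03],0,1],
    [[0,0,0.03],0,1],
    [[0,0,0.03],0,1],
    [[0,0,0.03],0,1],
    [[0,0,0],0,1],
  ],
)

```text
time: 35.85
eef_pos: [0.4507, 0.0472, 0.1073]
ee_rot: [[0.246, 0.969, -0.001], [0.969, -0.246, 0.0], [0.0, -0.001, -1.0]]
contact_force: [-1.9, 1.3, -1.8]
finger_gap: 0.158
```

```bash
python3 look.py
```

```text
t 35.85 tcp [0.4507 0.0472 0.1073] block x,y of gauge -4.1 -15.0 tipz 45.7 F bx,by,z -2.17 0.8 -1.79 M [0.14 0.55 0.03] yaw -14.26
```

Emit:
play_rows(
  increments=[
    [[0,-0.005,0.08],0,1],
    [[0,0,0.08],0,1],
    [[0,0,0.08],0,1],
    [[0,0,0.08],0,1],
    [[0,0,0],0,1],
  ],
)

```text
time: 36.48
eef_pos: [0.4504, 0.0472, 0.0942]
ee_rot: [[0.247, 0.969, -0.001], [0.969, -0.247, 0.0], [-0.0, -0.001, -1.0]]
contact_force: [-2.3, 1.2, -2.7]
finger_gap: 0.158
```

```bash
python3 look.py
```

```text
t 36.48 tcp [0.4504 0.0472 0.0942] block x,y of gauge -4.3 -15.1 tipz 32.6 F bx,by,z -2.51 0.63 -2.69 M [0.14 0.59 0.02] yaw -14.27
```

Emit:
play_rows(
  increments=[
    [[0,-0.005,0.08],0,1],
    [[0,0,0.08],0,1],
    [[0,0,0.08],0,1],
    [[0,0,0.08],0,1],
    [[0,0,0],0,1],
  ],
)

```text
time: 37.1
eef_pos: [0.4503, 0.0472, 0.0815]
ee_rot: [[0.247, 0.969, -0.0], [0.969, -0.247, 0.0], [0.0, -0.0, -1.0]]
contact_force: [-3.2, 1.3, -2.6]
finger_gap: 0.155
```

```bash
python3 look.py
```

```text
t 37.1 tcp [0.4503 0.0472 0.0815] block x,y of gauge -4.4 -15.1 tipz 19.9 F bx,by,z -3.38 0.51 -2.65 M [ 0.15  0.56 -0.03] yaw -14.27
```

Emit:
play_rows(
  increments=[
    [[0,-0.005,0.05],0,1],
    [[0,0,0.05],0,1],
    [[0,0,0.03],0,1],
    [[0,0,0],0,1],
    [[0,0,0],0,1],
  ],
)

```text
time: 37.72
eef_pos: [0.4503, 0.0473, 0.0766]
ee_rot: [[0.246, 0.969, -0.0], [0.969, -0.246, 0.0], [0.0, -0.0, -1.0]]
contact_force: [-3.6, 1.5, -2.4]
finger_gap: 0.155
```

```bash
python3 look.py
```

```text
t 37.73 tcp [0.4503 0.0473 0.0766] block x,y of gauge -4.5 -15.0 tipz 15.0 F bx,by,z -3.82 0.58 -2.39 M [0.24 0.6  0.05] yaw -14.27
```

Emit:
play_rows(
  increments=[
    [[0,-0.005,0.015],0,1],
    [[0,0,0.01],0,1],
    [[0,0,0],0,1],
  ],
)

```text
time: 38.1
eef_pos: [0.4503, 0.0473, 0.0758]
ee_rot: [[0.246, 0.969, 0.0], [0.969, -0.246, -0.0], [0.0, 0.0, -1.0]]
contact_force: [-3.9, 1.3, -0.2]
finger_gap: 0.156
```

```bash
python3 look.py
```

```text
t 38.1 tcp [0.4503 0.0473 0.0758] block x,y of gauge -4.5 -15.0 tipz 14.2 F bx,by,z -4.08 0.29 -0.22 M [0.14 0.66 0.04] yaw -14.26
```

Emit:
play_rows(
  increments=[
    [[0,0,0.012],0,1],
    [[0,0,0],0,1],
  ],
)

```text
time: 38.35
eef_pos: [0.4503, 0.0472, 0.0756]
ee_rot: [[0.246, 0.969, 0.0], [0.969, -0.246, -0.0], [-0.0, 0.0, -1.0]]
contact_force: [-5.6, 0.9, 4.1]
finger_gap: 0.158
```

```bash
python3 look.py
```

```text
t 38.35 tcp [0.4503 0.0472 0.0756] block x,y of gauge -4.5 -15.1 tipz 14.0 F bx,by,z -5.67 -0.48 4.1 M [0.18 0.97 0.06] yaw -14.26
```

Emit:
play_rows(
  increments=[
    [[0,0,-0.01],0,0.8],
    [[0,0,0],0,0.7],
    [[0,0,0],0,0.5],
    [[0,0,0],0,0.5],
    [[0,0,0],0,0.5],
    [[0,0,0],0,0.5],
  ],
)

```text
time: 39.1
eef_pos: [0.4501, 0.0473, 0.0756]
ee_rot: [[0.246, 0.969, 0.0], [0.969, -0.246, 0.0], [0.0, 0.0, -1.0]]
contact_force: [0.1, -0.4, -0.1]
finger_gap: 0.497
```

```bash
python3 look.py 11
```

```text
t 39.1 tcp [0.4501 0.0473 0.0756] block x,y of gauge -4.6 -15.0 tipz 14.0 F bx,by,z 0.21 -0.39 -0.06 M [ 0.01 -0.02 -0.  ] yaw -14.27
```

View pics/w11.png

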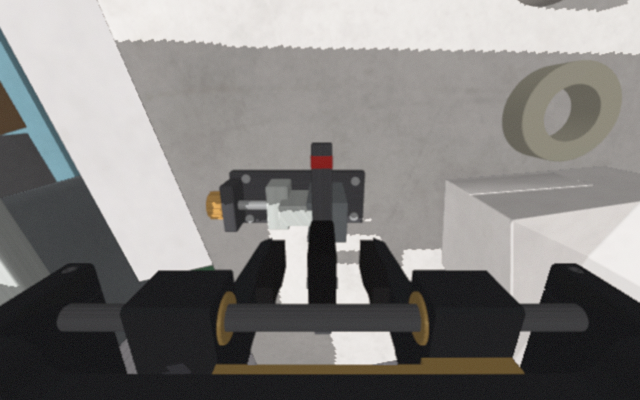

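Released, fingers clear either side, gauge upright. Rise.

Emit:
play_rows(
  increments=[
    [[0,0,-0.3],0,0.5],
    [[0,0,-0.6],0,0.5],
    [[0,0,-0.8],0,0.5],
    [[0,0,-0.8],0,0.5],
    [[0,0,-0.8],0,0.5],
    [[0,0,0],0,0.5],
    [[0,0,0],0,0.5],
    [[0,0,0],0,0.5],
  ],
)

```text
time: 40.25
eef_pos: [0.4492, 0.0474, 0.2064]
ee_rot: [[0.246, 0.969, -0.002], [0.969, -0.246, 0.0], [-0.0, -0.002, -1.0]]
contact_force: [0.6, -0.4, -0.5]
finger_gap: 0.502
```

```bash
python3 look.py 12
python3 - <<'E'
from h import *
s=manip.observe()
p,d=optics.grab_frame("wrist");W=world(cal("wrist",s),d)
V=np.arange(400)[:,None]+0*d
m0=np.array([.4580,.0596]);a=np.radians(-14.2);ex=np.array([np.cos(a),np.sin(a)]);ey=np.array([-ex[1],ex[0]])
bx=(W[...,:2]-m0)@ex;by=(W[...,:2]-m0)@ey
for lo,hi,n in((.10,.125,"handle top"),(.064,.08,"bar top")):
    m=(W[...,2]>lo)&(W[...,2]<hi)&(abs(bx)<.05)&(by>-.1)&(by<.06)&(V<260)
    print(n,m.sum(),np.median(W[m][:,2]) if m.any() else None,np.median(bx[m]),by[m].min(),by[m].max())
    for q in(-.07,-.05,-.03,-.01,.01,.03,.05):
        k=m&(abs(by-q)<.01)
        if k.sum()>5: print(q,np.median(W[k][:,2]).round(4),np.median(bx[k]).round(4))
E
```

```text
t 40.25 tcp [0.4492 0.0474 0.2064] block x,y of gauge -5.5 -15.1 tipz 144.8 F bx,by,z 0.69 -0.22 -0.53 M [-0.02 -0.02 -0.01] yaw -14.26
handle top 709 0.11111576027974285 -0.0035519850357182883 -0.03628310501339921 0.007284417379612748
-0.03 0.1112 -0.0036
-0.01 0.1112 -0.0036
0.01 0.1109 -0.0036
bar top 749 0.06939369375236698 -0.0034736555602672375 -0.08081653796102549 0.05095091955417748
-0.07 0.0693 -0.0035
-0.05 0.0693 -0.0035
0.01 0.0695 -0.0035
0.03 0.0694 -0.0035
0.05 0.0694 -0.004
```

View pics/side12.png

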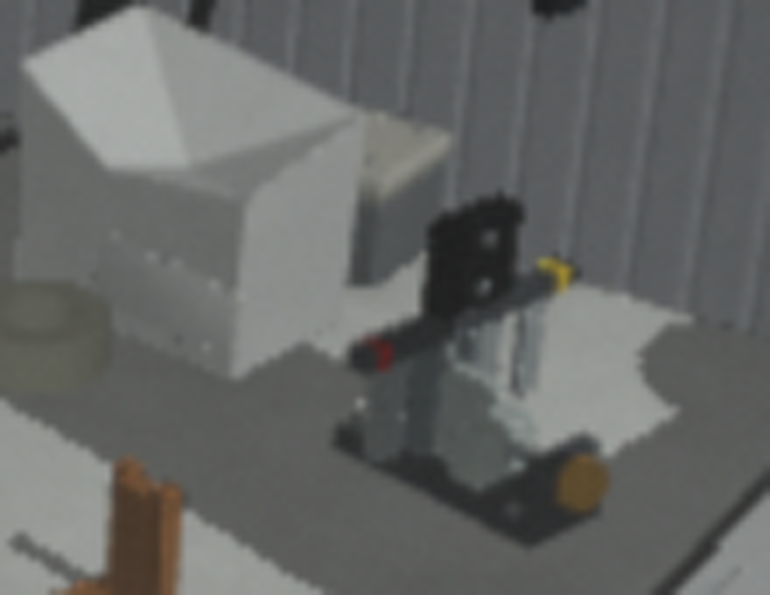

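View pics/w12.png

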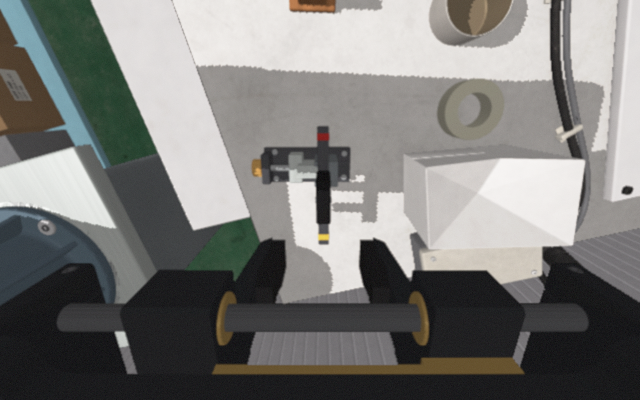

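```bash
python3 -c "
from plant import manip
print(manip.finish_job())"
```

```text
the job is handed in; nothing more can be done
None
```

The gauge now stands by itself in the block, fully home on the 8 mm leaf, and I have handed the job in. The interface gives no verdict.

- **Trials:** I slid the leaves down along the fence in order. The 4, 6 and 8 mm leaves each went fully home, with tips about 14 to 14.6 mm up. The 10 mm leaf bound on the jaw's top at about 47–48 mm with roughly 10 N. So the gap is between 8 mm and 9.5 mm; the first picture suggested about 9 mm.
- **Forces:** The largest force I read while the gauge touched the block was about 11 N. I only sampled at the end of each move, so short peaks between readings were not seen.
- **Last checks:**
  - The bar is level, its top about 69.4 mm up, which puts the 8 mm tip at about 13.4 mm.
  - It is centred in the channel to within about 0.2 mm and the handle stands upright.
  - The gripper is about 0.1 m clear above.
  - I worked clear of the cups and tools and the last wrist view showed no sign of movement, but I did not measure their final positions.
- **Time:** About 40 s of the 67 s allowed.

No check failed or disagreed.

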